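Top up the fittings canister from the chute tray

ROBOT

A 7-joint arm with a two-finger parallel gripper is mounted at the origin on the work surface. World frame = base frame: x ahead of the robot, y to its left, z up, the work surface at z = 0. Lengths are in m, angles in rad, forces in N, time in s.
With the tool pointing down it reaches from about 0.4 to 0.9 m from the base axis. Payload 5.5 kg.
Tool frame: the origin (TCP) lies at the centre of the arm's flange, where the gripper is bolted on; the fingertips stand 173 mm ahead of it and the grasp point (between the pads) lies 155 mm ahead of it; z points along the fingers, y is the line along which they close (so a half turn about z gives the same grasp; the last joint's range is limited). The gripper opens to 85 mm and grips with 20 to 120 N. Pads are 22 mm wide; open, the fingers measure 114 mm over their backs; the gripper's body (76 mm by 85 mm) begins 54 mm behind the grasp point. The pads swing forward as they close: fully open they stand 13 mm farther back than shut.
Start: joints at [1.607, 0.501, -0.427, 1.55, 0.221, 1.138, -0.21], TCP at [0.146, -0.633, 0.405] pointing down, gripper open.
Joint ranges: [-2.88, 2.88], [-0.31, 2.03], [-1.54, 1.56], [0.2, 2.42], [-1.41, 4.55], [0.19, 2.02], [-2.57, 2.57]. Speed limits (rad/s): [2.57, 2.57, 3.14, 3.14, 3.14, 3.14, 3.14].

INTERFACE

Orientations are given as a rotation vector (axis times angle).
In Python, from workcell import * gives the robot as it stands.
- The arm moves only by the tool carry_out, never from a script. Its argument "motion" is a list that holds one entry, the list of rows, each a list of 7 numbers: the shift along the tool's x, y, z in mm, then the turn, a rotation vector about the tool's x, y, z in rad, then the closure, from -1 (fully open) to 1 (shut). In form: [[[tx, ty, tz, rx, ry, rz, grip], ...]]. A call has 1 to 20 rows; each row is the pose to reach, as a shift and turn from the pose commanded when the call began, along the tool's axes at that moment; what a row does not reach only later rows make up. A row lasts 1/10 s, in which the tool goes at most 50 mm and 8.59 degrees, less where a joint would pass 70% of its speed; a pose out of reach is approached as far as the arm can. A call with a gripper value outside its range is refused whole. The fingers move at their own pace and stop on an object; "grip_force" is the grip in N (left out, the last holds). Time passes only in rows, so rows that repeat a pose let the fingers close. It gives the time, the measured TCP pose, the force, the opening and the grip force at its end, in the units of the state.
- observe(): the state, without advancing time (a new reading comes with each control period).
- get_image(name): name is "scene" or "top" or "wrist"; returns a dict with "frame" (400x640x3 uint8, red, green, blue), "camera_matrix" (3x3 intrinsics, pixels), "R" (3x3) and "t" (3): a world point X has camera coordinates R X + t; the wrist camera has in their place "T_tool_cam" (4x4, takes a point from camera to tool coordinates, whose origin is the TCP and whose axes are the flange's). Camera axes: x right, y down, z forward; pixel columns grow to the right and rows downward; lengths in m; the calibration is good to about 2 mm. A picture is of the moment at which its call begins: read the wrist's pose just before it. There is no depth.
- hand_in(): hands the job in; it is judged then, once.
The state is a dict: "t": time; "joints": joint angles; "dq": joint speeds; "effort": joint torques, N m; "position": TCP position; "ee_rot": TCP orientation; "ft_force": force on the tool from outside, world axes, zero at the start; "ft_torque": the same for the moment, N m; "grip_width": finger opening in m; "grasp_force": force on a finger pad.
Only numpy, scipy, OpenCV 4.12 (cv2) and the standard library are available. Lean on these libraries where they do the work, as an engineer would, in place of code of your own. Each camera call takes 0.05 s, during which the arm holds its last target. There are 200 camera calls.

TASK

Lift the blue tray of brass nuts out of its rest (only its carrying bar can be gripped there), set it level on the steel plate of the counting scale and let go; then take it again, best by its rear handle, and tip all five nuts through the orange funnel into the green canister. Put the empty tray back upright on the scale's plate, take the funnel off and stand it upright on the green pad of the tray's rest, then swing the yellow cover over and press it down until the catch snaps and holds it fully shut. Do not spill nuts, and leave the other things on the bench where they are.

Things in the scene. Friction and masses are not known exactly. Their poses are not given: they have to be found in the camera images.
- canister: Green square steel canister fixed to the bench, outside 84 x 84 mm, inside 74 x 74 mm, 110 mm high, on a 120 mm square base plate 6 mm thick. Origin: centre of its underside. Its cover is hinged on its +x side; a small spring catch stands on its -x side.
- cover (a joint): Yellow hinged cover of the canister, 91 x 88 mm, 8 mm thick, in rad: 0 is shut flat, it grows as the cover swings up and back (1.57 upright, 2.3 the stop). It stays where it is left. Lowered, it meets the spring catch at about 0.12; a push of some 10 N near its free edge snaps it past the catch to 0, where the catch holds it.
- cover_hinge (a point): Point on the cover's hinge line, 47 mm from the canister's centre and 110 mm above its underside. It turns with the cover: its y axis is the hinge line, the cover reaches 91 mm along its -x axis, and its z axis points out of the cover's outer face (up when shut).
- cover_press (a point): Where to press the cover: the middle of the black pad on its outer face, 73 mm from the hinge line.
- funnel: Orange funnel, 0.14 kg, sitting on the canister. Origin: centre of its lower (spout) end, z up. Spout 54 mm outside, 47 inside, 20 mm long; above it a round flange, 86 mm across, 5 mm thick, whose underside (20 mm above the origin) rests on the canister's rim; cone rim 124 mm across, 60 mm above the origin. It can stand on its spout on a flat surface. Black handle along its -x axis.
- funnel_handle (a point): Grip point of the funnel's handle, 105 mm out along the funnel's -x axis and 58 mm above its origin. The handle is a straight bar along the funnel's x axis, 16 mm wide, 16 mm high, reaching from 57 to 135 mm out.
- dock: Low fixed rest for the tray: a green-topped pad, 160 x 140 mm, its top (the surface to stand things on) 6 mm high; origin at the underside, 5 mm from the pad's centre. At its -x end two steel cheeks, 34 mm high, 78 to 130 mm from the origin, leave a 40 mm slot in which the tray's rear handle lies; fingers do not fit there.
- tray: Blue chute tray, 0.16 kg, on the rest with five brass nuts in it. Origin: centre of the underside of its pan; x points to its open pouring end, z up. Pan 120 mm long (x -60 to +60), 84 mm wide narrowing to 70 mm at the open end, walls 40 mm high, floor 4 mm thick, front third sloping up. Black rear handle along -x, black carrying bar across above the pan.
- tray_bail (a point): Middle of the carrying bar above the pan, 24 mm behind the tray's origin and 78 mm above its underside. The bar runs along the tray's y axis, 86 mm long, 14 mm wide (x), 12 mm high; steel uprights at its ends.
- tray_handle (a point): Grip point of the rear handle, 105 mm behind the tray's origin and 22 mm above its underside. The handle is a straight bar along the tray's x axis, 16 mm wide, 18 mm high, reaching from 60 to 132 mm behind the origin.
- tray_lip (a point): Middle of the pouring edge, 61 mm ahead of the tray's origin, 17 mm above its underside.
- scale: Grey counting scale fixed on the bench with a square steel plate, 190 x 190 mm, top 55 mm high. Its low display stands at its -x side. Origin: underside, under the plate's centre.
- scale_plate (a point): Centre of the top of the scale's plate.
- nut0_mid (a point): Centre of one of the five brass hex nuts, 20 mm across, 18 mm thick, 22 g.
- nut1_mid (a point): Centre of one of the five brass hex nuts, 20 mm across, 18 mm thick, 22 g.
- nut2_mid (a point): Centre of one of the five brass hex nuts, 20 mm across, 18 mm thick, 22 g.
- nut3_mid (a point): Centre of one of the five brass hex nuts, 20 mm across, 18 mm thick, 22 g.
- nut4_mid (a point): Centre of one of the five brass hex nuts, 20 mm across, 18 mm thick, 22 g.
- carton_a: Bystander: cardboard carton, 90 x 120 x 50 mm. Origin: centre of its underside. To be left where it is.
- carton_b: Bystander: cardboard carton, 80 x 100 x 45 mm. Origin: centre of its underside. To be left where it is.
- gasket: Bystander: flat green ring, 84 mm across, 8 mm thick. Origin: centre of its underside. To be left where it is.
- driver: Bystander: screwdriver, 150 mm long, lying along its x axis. Origin: near its middle. To be left where it is.
- coupling: Bystander: red pipe collar, 52 mm across, 35 mm high. Origin: centre of its underside. To be left where it is.
- meter: Bystander: black panel meter, 50 x 80 x 60 mm. Origin: centre of its underside. To be left where it is.

How it is judged:
By the outcome, as a careful person would: the job done as asked, in the order asked, and still so for the second after the job is handed in, with the robot touching nothing.
It also fails if it takes over 72 s, if anything falls off the work surface, if the arm or the gripper's body presses on something with over 40 N, if the wrist force passes 120 N, or if a joint passes its speed limit or range.

## Working session

There is one attempt and no reset: what is moved stays moved. The work goes in short steps, Python scripts to look and compute and a tool call to move; the robot and the scene stay as the last step left them, time stands still between calls to the robot, and variables do not carry over. Pictures are saved under pics/ and viewed, at most 10 in all, crops included, and the job is handed in when it is done.

Besides the shell and the picture viewer there is one more tool, called after "Call:" as a command line: name --argument value ..., lists and objects as JSON in quotes. carry_out: Moves the arm, as the interface text tells. Its arguments: {"type":"object","properties":{"motion":{"type":"array","items":{"type":"array","items":{"type":"array","items":{"type":"number"}}}},"grip_force":{"type":"number"}},"required":["motion"]}

```bash
mkdir -p pics; ls; python3 - <<'E'
from workcell import *
import cv2,numpy as np
o=observe();print({k:np.round(v,3) for k,v in o.items()})
for n in("top","scene"):
    g=get_image(n);cv2.imwrite(f"pics/{n}0.png",g["frame"][:,:,::-1]);print(n,g["camera_matrix"],g["R"],g["t"], -g["R"].T@g["t"])
E
```

```text
pics
{'t': np.float64(0.0), 'joints': array([ 1.607,  0.502, -0.427,  1.551,  0.221,  1.138, -0.21 ]), 'dq': array([-0.   , -0.001, -0.001, -0.001, -0.001, -0.002,  0.001]), 'effort': array([ 0.0000e+00, -5.6953e+01, -5.8160e+00, -2.8094e+01,  1.1000e-02,
        1.2000e-02,  0.0000e+00]), 'position': array([ 0.146, -0.633,  0.404]), 'ee_rot': array([-3.119, -0.355,  0.   ]), 'ft_force': array([ 0.136, -0.14 , -0.411]), 'ft_torque': array([-0.001,  0.018,  0.008]), 'grasp_force': np.float64(0.0), 'grip_width': np.float64(0.086)}
top [[444.75008676   0.         319.00161676]
 [  0.         444.75008676 201.60127891]
 [  0.           0.           1.        ]] [[ 0.03006448 -0.99942007 -0.01598885]
 [-0.99075439 -0.02767902 -0.13281419]
 [ 0.13229461  0.01983402 -0.99101198]] [-0.00869324  0.58434275  1.07399837] [ 0.43711731 -0.01381586  1.14181527]
scene [[514.010941     0.         316.95448275]
 [  0.         514.010941   200.02057432]
 [  0.           0.           1.        ]] [[-6.46545159e-03  9.99909755e-01  1.17762044e-02]
 [ 5.25663717e-01  1.34165463e-02 -8.50586652e-01]
 [-8.50667888e-01  6.90896544e-04 -5.25703022e-01]] [ 0.00386063 -0.19952684  1.59529142] [ 1.46197216 -0.00228551  0.66888919]
```

View pics/top0.png

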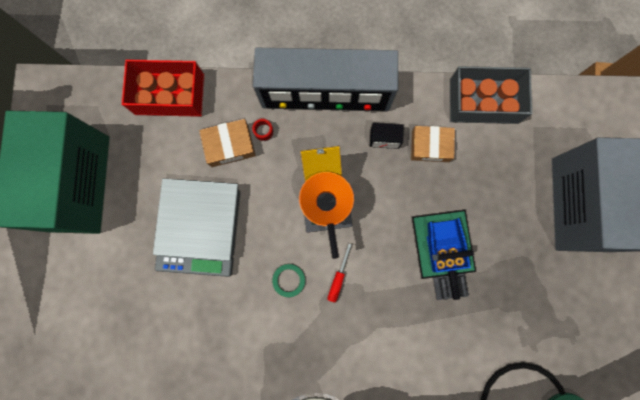

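View pics/scene0.png

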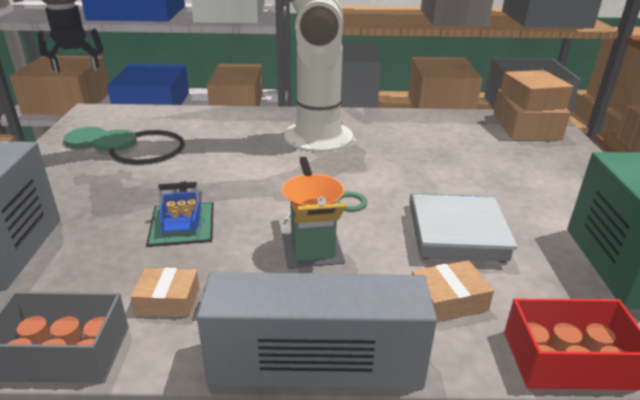

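Top view: scale at about (197,225), funnel at (326,198) with its handle towards (334,255), the tray on its green rest at (448,245), cover open behind the funnel at (322,160). The scene view confirms this.

```bash
cat > h.py <<'E'
from workcell import *
import cv2,numpy as np
from scipy.spatial.transform import Rotation as Ro
def cam(n):
    if n=="wrist":
        o=observe();g=get_image(n);R=Ro.from_rotvec(o["ee_rot"]).as_matrix();T=g["T_tool_cam"]
        Rw=R@T[:3,:3];c=R@T[:3,3]+o["position"]
        g["R"]=Rw.T;g["t"]=-Rw.T@c
    else: g=get_image(n)
    return g
def cast(g,px,z):
    px=np.atleast_2d(np.asarray(px,float));K=g["camera_matrix"]
    d=np.c_[px,np.ones(len(px))]@np.linalg.inv(K).T@g["R"];c=-g["R"].T@g["t"]
    return c+d*((z-c[2])/d[:,2])[:,None]
def proj(g,X):
    p=(np.atleast_2d(X)@g["R"].T+g["t"])@g["camera_matrix"].T;return p[:,:2]/p[:,2:]
def mask(g,lo,hi,box):
    h=cv2.cvtColor(g["frame"],cv2.COLOR_RGB2HSV);m=cv2.inRange(h,np.array(lo),np.array(hi));k=np.zeros_like(m)
    x0,y0,x1,y1=box;k[y0:y1,x0:x1]=m[y0:y1,x0:x1];return k
def big(m):
    return max(cv2.findContours(m,cv2.RETR_EXTERNAL,cv2.CHAIN_APPROX_NONE)[0],key=cv2.contourArea)
def rect(g,m,z):
    P=cast(g,big(m)[:,0],z);(c,s,a)=cv2.minAreaRect((P[:,:2]*1000).astype(np.float32));return np.round(c,1),np.round(s,1),round(a,1)
E
python3 - <<'E'
from h import *
g=cam("top")
fm=mask(g,(5,150,120),(16,255,255),(290,160,365,235));c=big(fm)
print("funnel rim",rect(g,fm,.15),cast(g,[cv2.fitEllipse(c)[0]],.15))
print("spout hole");hm=mask(g,(0,0,0),(179,255,90),(312,188,340,214));print(rect(g,hm,.09),rect(g,hm,.115))
print("fhandle",rect(g,mask(g,(0,0,0),(179,255,60),(322,226,345,262)),.156))
print("scale",rect(g,mask(g,(0,0,150),(179,40,255),(150,175,245,262)),.055))
print("dock",rect(g,mask(g,(65,80,30),(95,255,255),(405,200,480,285)),.006))
bm=mask(g,(105,120,40),(130,255,255),(420,210,480,280));print("tray blue",rect(g,bm,.046))
bk=mask(g,(0,0,0),(179,255,45),(425,230,485,305))
print("black",cv2.minAreaRect(big(bk)))
print("cover",rect(g,mask(g,(20,150,100),(32,255,255),(290,135,355,185)),.15))
a=cv2.resize(g["frame"][195:305,400:490],None,fx=5,fy=5,interpolation=2)
b=cv2.resize(g["frame"][140:265,295:360],None,fx=4.4,fy=4.4,interpolation=2)
H=max(a.shape[0],b.shape[0]);im=np.zeros((H,a.shape[1]+b.shape[1],3),np.uint8);im[:a.shape[0],:a.shape[1]]=a;im[:b.shape[0],a.shape[1]:]=b
print(im.shape);cv2.imwrite("pics/crop1.png",im[:,:,::-1])
E
```

```text
funnel rim (array([577.5,  -9.5]), array([120.5, 121.8]), 1.6) [[ 0.57712205 -0.01003923  0.15      ]]
spout hole
(array([578.3,  -8.2]), array([40.9, 40.6]), 1.6) (array([574.9,  -8.4]), array([40. , 39.6]), 1.6)
fhandle (array([481. , -26.8]), array([69.8, 14.3]), 8.3)
scale (array([533.9, 321.3]), array([213.1, 216.6]), 1.5)
dock (array([ 490.5, -309.2]), array([153.5, 133.2]), 9.1)
tray blue (array([ 484.8, -308.2]), array([124.5,  92.5]), 10.4)
black ((456.8622741699219, 283.16082763671875), (27.77370834350586, 19.81993865966797), 64.53665161132812)
cover (array([660.4,   3.1]), array([67.4, 89.2]), 9.8)
(550, 736, 3)
```

View pics/crop1.png

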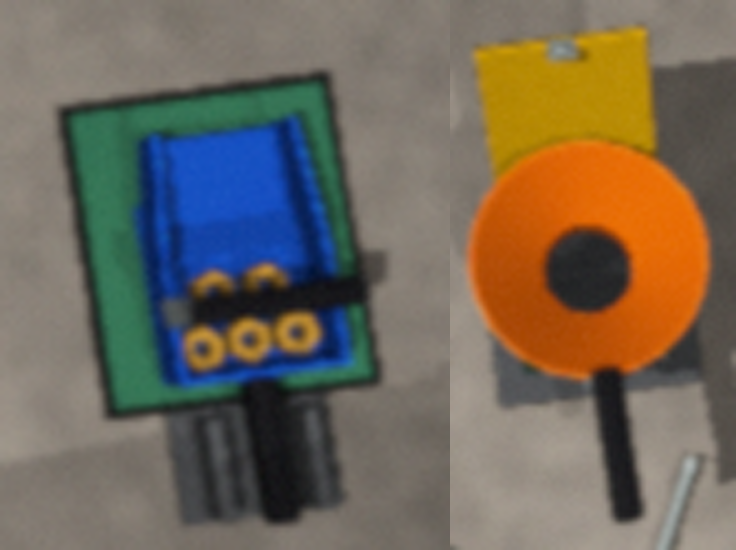

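The crop shows the bail's ends at full-image (438,256.6) and (472.4,252), and the nuts behind and under it. The tray's pouring end points away from the robot at a yaw of about 9°. Next I check whether the arm matches a known kinematic model, for reach planning.

```bash
cat > kin.py <<'E'
import numpy as np
from scipy.optimize import least_squares
from scipy.spatial.transform import Rotation as Ro
DH=[(0,0,.267),(-np.pi/2,0,0),(np.pi/2,0,.293),(np.pi/2,.0525,0),(np.pi/2,.0775,.3425),(np.pi/2,0,0),(-np.pi/2,.076,.097)]
lo=np.array([-2.88,-.31,-1.54,.2,-1.41,.19,-2.57]);hi=np.array([2.88,2.03,1.56,2.42,4.55,2.02,2.57])
BY=0.
def fk(q):
    T=np.eye(4);T[:3,:3]=Ro.from_euler('z',BY).as_matrix()
    for (al,a,d),t in zip(DH,q):
        ca,sa,c,s=np.cos(al),np.sin(al),np.cos(t),np.sin(t)
        T=T@np.array([[c,-s,0,a],[s*ca,c*ca,-sa,-d*sa],[s*sa,c*sa,ca,d*ca],[0,0,0,1]])
    return T
def ik(p,R,q0=None,n=12):
    best=None;rng=np.random.default_rng(0)
    f=lambda q:(lambda T:np.r_[(T[:3,3]-p)*5,Ro.from_matrix(T[:3,:3].T@R).as_rotvec()])(fk(q))
    for i in range(n):
        s=q0 if (i==0 and q0 is not None) else rng.uniform(lo+.05,hi-.05)
        r=least_squares(f,np.clip(s,lo+.04,hi-.04),bounds=(lo+.03,hi-.03),max_nfev=60)
        if best is None or r.cost<best.cost: best=r
        if best.cost<1e-6: break
    return best.x,np.sqrt(2*best.cost)
E
python3 - <<'E'
from kin import *
from h import *
o=observe();T=fk(o["joints"]);print(T[:3,3],o["position"]);print(T[:3,:3].round(3),Ro.from_rotvec(o["ee_rot"]).as_matrix().round(3))
g=cam("top")
b=cast(g,[[438,256.6],[472.4,252]],.088);print("bail",b,b.mean(0))
gr=cv2.cvtColor(g["frame"],cv2.COLOR_RGB2GRAY)
print("col y=220",gr[220,150:245:2]);print("row x=190",gr[172:275:2,190])
print(cast(g,[[303,150.5],[340,147.5]],.2))
s=cam("scene");y=mask(s,(20,150,100),(32,255,255),(270,180,360,240));print(cv2.minAreaRect(big(y)),cv2.boundingRect(big(y)))
E
```

```text
[0.17751481 0.56189968 0.31248658] [ 0.14603544 -0.63309139  0.403888  ]
[[ 0.232  0.973 -0.013]
 [ 0.972 -0.233 -0.038]
 [-0.04  -0.004 -0.999]] [[ 0.974  0.225 -0.   ]
 [ 0.225 -0.974  0.002]
 [ 0.    -0.002 -1.   ]]
bail [[ 0.45567885 -0.27525676  0.088     ]
 [ 0.46877898 -0.35552361  0.088     ]] [ 0.46222892 -0.31539019  0.088     ]
col y=220 [134 135 133 146 197 200 200 200 198 199 198 197 197 199 198 198 198 198
 196 196 199 197 197 197 198 196 198 198 197 196 197 195 197 195 197 195
 197 195 195 195 196 187  84  41  76  81  83  83]
row x=190 [156 148 128 128 124 190 189 190 188 193 193 192 194 193 195 193 195 196
 197 195 195 193 196 197 199 200 200 201 202 203 204 208 207 202 206 202
 206 206 204 203 203 208 199 125 124 126 125 128 129 128 114 134]
[[ 0.67378352  0.043139    0.2       ]
 [ 0.68254418 -0.03697049  0.2       ]]
((320.9517822265625, 206.32485961914062), (3.2061171531677246, 46.168087005615234), 85.91438293457031) (298, 204, 47, 6)
```

Call:
carry_out --motion '[[[379,-239,54,0,0,-1.506,-1],[379,-239,54,0,0,-1.506,-1],[379,-239,54,0,0,-1.506,-1],[379,-239,54,0,0,-1.506,-1],[379,-239,54,0,0,-1.506,-1],[379,-239,54,0,0,-1.506,-1],[379,-239,54,0,0,-1.506,-1],[379,-239,54,0,0,-1.506,-1],[379,-239,54,0,0,-1.506,-1],[379,-239,54,0,0,-1.506,-1],[379,-239,54,0,0,-1.506,-1],[379,-239,54,0,0,-1.506,-1],[379,-239,54,0,0,-1.506,-1],[379,-239,54,0,0,-1.506,-1]]]'

```text
t: 1.65
position: [0.4608, -0.3167, 0.3507]
ee_rot: [2.04, 2.389, -0.001]
ft_force: [0.2, 0.3, 1.4]
grip_width: 0.0853
grasp_force: 0.0
```

```bash
python3 - <<'E'
from h import *
o=observe();print(o["t"],o["joints"].round(3),o["position"],Ro.from_rotvec(o["ee_rot"]).as_matrix().round(3))
g=cam("wrist");cv2.imwrite("pics/w1.png",g["frame"][:,:,::-1])
print(proj(g,[[.462,-.315,.084]]),g["T_tool_cam"].round(3))
g=cam("top");print("scale centre",cast(g,[[195,219]],.055),cast(g,[[157,220],[233,220],[190,181],[190,257.]],.055))
E
```

```text
1.65 [ 1.21   0.504 -0.85   1.824  0.442  1.015  0.339] [ 0.46076024 -0.31667575  0.35072567] [[-0.157  0.988 -0.   ]
 [ 0.988  0.157 -0.001]
 [-0.001 -0.001 -1.   ]]
[[318.53287143 199.30314104]] [[-0.001 -0.96  -0.279  0.07 ]
 [ 1.    -0.    -0.001 -0.001]
 [ 0.001 -0.279  0.96   0.031]
 [ 0.     0.     0.     1.   ]]
scale centre [[0.53043357 0.31209335 0.055     ]] [[0.52527228 0.40605411 0.055     ]
 [0.53065035 0.21805891 0.055     ]
 [0.62501282 0.33100576 0.055     ]
 [0.43729553 0.31807706 0.055     ]]
```

View pics/w1.png

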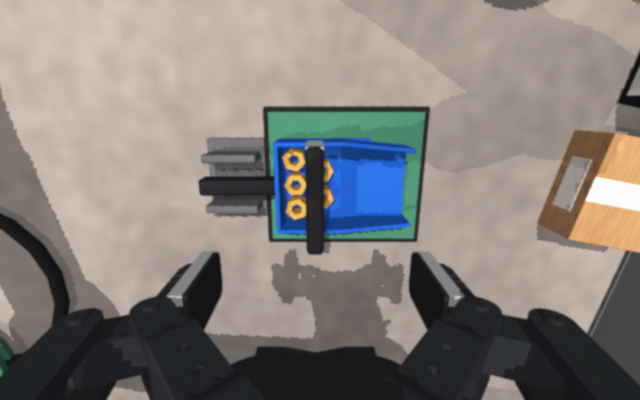

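The bail shows from (315,147) to (316,250), directly under the gripper and aligned. I'll descend and grip.

Call:
carry_out --motion '[[[1,-1,40,0,0,0,-1],[1,-1,80,0,0,0,-1],[1,-1,100,0,0,0,-1],[1,-1,112,0,0,0,-1],[1,-1,112,0,0,0,-1],[1,-1,112,0,0,0,1],[1,-1,112,0,0,0,1],[1,-1,112,0,0,0,1],[1,-1,112,0,0,0,1],[1,-1,112,0,0,0,1],[1,-1,112,0,0,0,1],[1,-1,112,0,0,0,1],[1,-1,112,0,0,0,1]]]' --grip_force 60

```text
t: 3.05
position: [0.4605, -0.3147, 0.2391]
ee_rot: [2.035, 2.394, -0.001]
ft_force: [-3.6, -0.4, 6.3]
grip_width: 0.013
grasp_force: 59.0
```

Call:
carry_out --motion '[[[0,0,-8,0,0,0,1],[0,0,-25,0,0,0,1],[0,0,-50,0,0,0,1],[0,0,-80,0,0,0,1],[0,0,-115,0,0,0,1],[0,0,-150,0,0,0,1],[0,0,-180,0,0,0,1],[0,0,-205,0,0,0,1],[0,0,-222,0,0,0,1],[0,0,-230,0,0,0,1],[10,3,-230,0,0,0,1],[30,8,-230,0,0,0,1],[60,16,-230,0,0,0,1],[95,25,-230,0,0,0,1],[130,34,-230,0,0,0,1],[165,43,-230,0,0,0,1],[200,52,-230,0,0,0,1],[230,60,-230,0,0,0,1],[250,65,-230,0,0,0,1],[260,68,-230,0,0,0,1]]]'

```text
t: 5.05
position: [0.4846, -0.0425, 0.4678]
ee_rot: [-2.026, -2.398, 0.001]
ft_force: [-0.4, -0.2, -0.8]
grip_width: 0.0128
grasp_force: 58.7
```

```bash
python3 - <<'E'
from h import *
o=observe();print(o["t"],o["joints"].round(3),o["position"],Ro.from_rotvec(o["ee_rot"]).as_matrix().round(3),o["ft_force"],o["ft_torque"])
g=cam("wrist");cv2.imwrite("pics/w2.png",g["frame"][:,:,::-1])
E
```

```text
5.05 [ 0.97   0.243 -1.072  1.858  0.23   1.177 -0.012] [ 0.48464818 -0.04248173  0.46781003] [[-0.167  0.986 -0.002]
 [ 0.986  0.167  0.001]
 [ 0.001 -0.002 -1.   ]] [-0.35097135 -0.24087538 -0.78018642] [0.03187966 0.03440382 0.00524861]
```

View pics/w2.png

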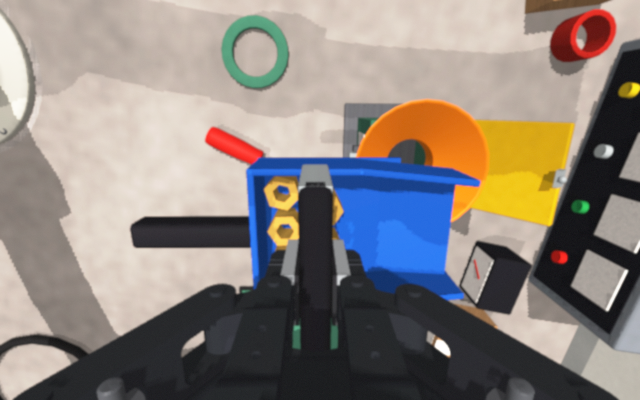

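The tray hangs level with its nuts inside: the pan spans (250–465, 160–300) and the nuts are at (281,193) and (285,232). I'll carry on to the scale.

Call:
carry_out --motion '[[[10,3,0,0,0,0,1],[32,8,0,0,0,0,1],[65,17,0,0,0,0,1],[100,26,0,0,0,0,1],[140,37,0,0,0,0,1],[180,47,0,0,0,0,1],[220,58,0,0,0,0,1],[260,69,0,0,0,0,1],[295,78,0,0,0,0,1],[322,85,0,0,0,0,1],[338,89,0,0,0,0,1],[345,91,20,0,0,0,1],[345,91,55,0,0,0,1],[345,91,95,0,0,0,1],[345,91,130,0,0,0,1],[345,91,155,0,0,0,1],[345,91,168,0,0,0,1],[345,91,174,0,0,0,1],[345,91,178,0,0,0,1],[345,91,178,0,0,0,1]]]'

```text
t: 7.1
position: [0.5203, 0.3085, 0.2914]
ee_rot: [2.035, 2.393, 0.002]
ft_force: [0.2, 0.1, -1.9]
grip_width: 0.0127
grasp_force: 58.7
```

Call:
carry_out --motion '[[[0,0,1.5,0,0,0,1],[0,0,2,0,0,0,1],[0,0,2,0,0,0,1]]]'

```text
t: 7.4
position: [0.5201, 0.3084, 0.2893]
ee_rot: [2.034, 2.393, 0.001]
ft_force: [0.3, -0.7, -1.5]
grip_width: 0.0131
grasp_force: 58.7
```

Call:
carry_out --motion '[[[0,0,1,0,0,0,1],[0,0,1.5,0,0,0,1],[0,0,2,0,0,0,1],[0,0,2,0,0,0,1]]]'

```text
t: 7.8
position: [0.5198, 0.3086, 0.2881]
ee_rot: [2.034, 2.393, 0.0]
ft_force: [-2.8, -2.5, 9.8]
grip_width: 0.0129
grasp_force: 60.1
```

Call:
carry_out --motion '[[[0,0,0,0,0,0,0.4],[0,0,0,0,0,0,0],[0,0,0,0,0,0,-1],[0,0,0,0,0,0,-1],[0,0,0,0,0,0,-1],[0,0,0,0,0,0,-1],[0,0,-10,0,0,0,-1],[0,0,-40,0,0,0,-1],[0,0,-80,0,0,0,-1],[0,0,-120,0,0,0,-1],[0,0,-160,0,0,0,-1],[0,0,-160,0,0,0,-1]]]'

```text
t: 9.0
position: [0.5204, 0.3103, 0.4537]
ee_rot: [2.032, 2.392, 0.016]
ft_force: [-0.1, 0.7, -0.7]
grip_width: 0.0859
grasp_force: 0.0
```

```bash
python3 - <<'E'
from h import *
import itertools
o=observe();print(o["t"],o["joints"].round(3),o["position"],Ro.from_rotvec(o["ee_rot"]).as_matrix().round(3))
data=[([1.607,.501,-.427,1.55,.221,1.138,-.21],[-3.119,-.355,0]),([1.21,.504,-.85,1.824,.442,1.015,.339],[2.04,2.389,-.001]),([.97,.243,-1.072,1.858,.23,1.177,-.012],[-2.026,-2.398,.001]),(o["joints"],o["ee_rot"])]
for s in itertools.product([1,-1],repeat=6):
    e=[];yz=[]
    for q,r in data:
        q=np.array(q)*np.r_[1,s]
        M=Ro.from_euler('ZYZYZYZ'[:3],q[:3])*Ro.from_euler('YZY',q[3:6])*Ro.from_euler('Z',q[6])
        # allow base yaw and tool yaw offsets: compare z axis tilt
        m=M.as_matrix();t=Ro.from_rotvec(r).as_matrix();e.append(abs(m[2,2]-t[2,2]))
        yz.append(np.degrees(np.arctan2(m[1,0],m[0,0])-np.arctan2(t[1,0],t[0,0]))%360)
    if max(e)<.02: print(s,np.round(e,4),np.round(yz,1))
g=cam("wrist");cv2.imwrite("pics/w3.png",g["frame"][:,:,::-1])
E
```

```text
9.0 [ 0.137  0.527 -1.01   1.604  0.466  1.261 -0.791] [0.52039672 0.31034662 0.45370731] [[-0.162  0.987  0.009]
 [ 0.987  0.162  0.005]
 [ 0.004  0.01  -1.   ]]
(1, 1, 1, 1, 1, 1) [0. 0. 0. 0.] [244.   72.   70.8  71.4]
(1, 1, 1, 1, 1, -1) [0. 0. 0. 0.] [219.9 110.8  69.4 340.8]
(1, -1, 1, -1, 1, 1) [0. 0. 0. 0.] [298.3 189.8 202.5 196.3]
(1, -1, 1, -1, 1, -1) [0. 0. 0. 0.] [274.2 228.7 201.1 105.7]
(-1, 1, -1, 1, -1, 1) [0. 0. 0. 0.] [244.   72.   70.8  71.4]
(-1, 1, -1, 1, -1, -1) [0. 0. 0. 0.] [219.9 110.8  69.4 340.8]
(-1, -1, -1, -1, -1, 1) [0. 0. 0. 0.] [298.3 189.8 202.5 196.3]
(-1, -1, -1, -1, -1, -1) [0. 0. 0. 0.] [274.2 228.7 201.1 105.7]
```

View pics/w3.png

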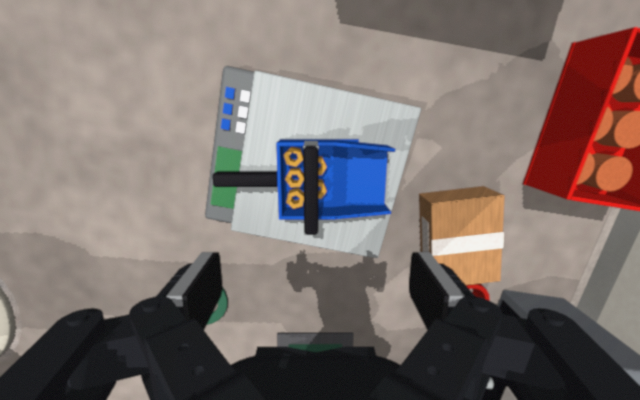

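The tray stands on the plate with all five nuts in: pan (278–392, 140–220), handle reaching (213,180) over the display. Next I fit the arm's kinematics from the recorded poses, to check that pouring is in reach.

```bash
cat > kin.py <<'E'
import numpy as np
from scipy.optimize import least_squares
from scipy.spatial.transform import Rotation as Ro
lo=np.array([-2.88,-.31,-1.54,.2,-1.41,.19,-2.57]);hi=np.array([2.88,2.03,1.56,2.42,4.55,2.02,2.57])
def chain(q,s,b):
    q=np.array(q)*s;A=[Ro.from_euler('Z',q[0]+b)]
    for ax,v in zip('YZYZYZ',q[1:]): A.append(A[-1]*Ro.from_euler(ax,v))
    return [a.as_matrix() for a in A]
def cols(q,s,b):
    A=chain(q,s,b);z,x=[0,0,1],[1,0,0]
    return np.c_[z,A[0]@x,A[2]@z,A[2]@x,A[4]@z,A[4]@x,A[6]@z,A[5]@x]
def ik(p,R,s,b,tz,L,q0,n=12):
    rng=np.random.default_rng(0);best=None;W=Ro.from_euler('Z',tz).as_matrix()
    f=lambda q:np.r_[(cols(q,s,b)@L-p)*5,Ro.from_matrix((chain(q,s,b)[-1]@W).T@R).as_rotvec()]
    for i in range(n):
        g=q0 if i==0 else rng.uniform(lo+.05,hi-.05)
        r=least_squares(f,np.clip(g,lo+.05,hi-.05),bounds=(lo+.03,hi-.03),max_nfev=60)
        if best is None or r.cost<best.cost:best=r
        if best.cost<1e-6:break
    return best.x.round(2),round(np.sqrt(2*best.cost),4)
E
python3 - <<'E'
from h import *
from kin import *
import itertools
o=observe()
D=[([1.607,.5015,-.427,1.5505,.221,1.138,-.21],[-3.119,-.355,0],[.146,-.633,.404]),([1.21,.504,-.85,1.824,.442,1.015,.339],[2.04,2.389,-.001],[.46076,-.31668,.35073]),([.97,.243,-1.072,1.858,.23,1.177,-.012],[-2.026,-2.398,.001],[.48465,-.04248,.46781]),(o["joints"],o["ee_rot"],o["position"])]
res=[]
for s in itertools.product([1,-1],repeat=7):
    s=np.array(s)
    def f(v): return np.concatenate([Ro.from_matrix((chain(q,s,v[0])[-1]@Ro.from_euler('Z',v[1]).as_matrix()).T@Ro.from_rotvec(r).as_matrix()).as_rotvec() for q,r,p in D])
    for b0 in(0,1.5,3,-1.5):
        for t0 in(0,3):
            r=least_squares(f,[b0,t0]);res.append((r.cost,tuple(s),*r.x))
res.sort(key=lambda r:r[0]);seen=set()
for c,s,b,t in res[:16]:
    if s in seen: continue
    seen.add(s)
    A=np.vstack([cols(q,np.array(s),b) for q,r,p in D]);y=np.concatenate([p for q,r,p in D]);L,*_=np.linalg.lstsq(A,y,rcond=1e-4)
    print(round(c,5),s,round(b,3),round(t,3),L.round(4),np.abs(A@L-y).max().round(4))
E
```

```text
Still running in the background as job /tmp/bash_jobs.1000/5a11a4426759 (pid 694). You'll get a notice when it ends.
```

```bash
kill -- -$(cat /tmp/bash_jobs.1000/5a11a4426759/pid); nproc; uptime; ps aux --sort=-%cpu|head -4|cut -c1-100
```

```text
4
 06:13:56 up 15 min,  0 users,  load average: 0.61, 0.80, 0.48
USER       PID %CPU %MEM    VSZ   RSS TTY      STAT START   TIME COMMAND
root        72  0.4  0.0      0     0 ?        I    05:58   0:04 [kdamond.0]
root         1  0.3  0.1  42852  8460 ?        S<Ll 05:58   0:03 /process_api --firecracker-init --abash: kill: (-694) - No such process
```

Call:
carry_out --motion '[[[-2,-60,0,-0.342,-0.342,-1.5436,-1],[-2,-120,20,-0.342,-0.342,-1.5436,-1],[-2,-160,40,-0.342,-0.342,-1.5436,-1],[-2,-181,60,-0.342,-0.342,-1.5436,-1],[-2,-181,60,-0.342,-0.342,-1.5436,-1],[-2,-181,60,-0.342,-0.342,-1.5436,-1],[-2,-181,80,-0.342,-0.342,-1.5436,-1],[-2,-181,100,-0.342,-0.342,-1.5436,-1],[-2,-181,120,-0.342,-0.342,-1.5436,-1],[-2,-181,140,-0.342,-0.342,-1.5436,-1],[-2,-181,160,-0.342,-0.342,-1.5436,-1],[-2,-181,160,-0.342,-0.342,-1.5436,-1],[-2,-181,160,-0.342,-0.342,-1.5436,-1],[-2,-181,160,-0.342,-0.342,-1.5436,-1],[-2,-181,160,-0.342,-0.342,-1.5436,-1]]]'

```text
t: 10.55
position: [0.3421, 0.2775, 0.2877]
ee_rot: [-0.216, 2.696, 0.049]
ft_force: [0.5, -0.1, -0.2]
grip_width: 0.0855
grasp_force: 0.0
```

```bash
cat > st.py <<'E'
from h import *
o=observe();R=Ro.from_rotvec(o["ee_rot"]).as_matrix();print(o["t"],o["joints"].round(2),o["position"].round(4));print(R.round(3));print("grasp pt",(o["position"]+.155*R[:,2]).round(4),"F",o["ft_force"].round(1),"w",round(o["grip_width"],4))
E
python3 - <<'E'
from st import *
g=cam("wrist");cv2.imwrite("pics/w4.png",g["frame"][:,:,::-1]);print(proj(g,[[.440,.2955,.08]]))
E
```

```text
10.55 [ 0.13  0.42 -1.12  2.3   1.24  0.7  -0.18] [0.3421 0.2775 0.2877]
[[-0.894 -0.16   0.418]
 [-0.144  0.987  0.068]
 [-0.424  0.001 -0.906]]
grasp pt [0.4069 0.2882 0.1473] F [ 0.5 -0.1 -0.2] w 0.0855
[[319.46904635 222.27244932]]
```

View pics/w4.png

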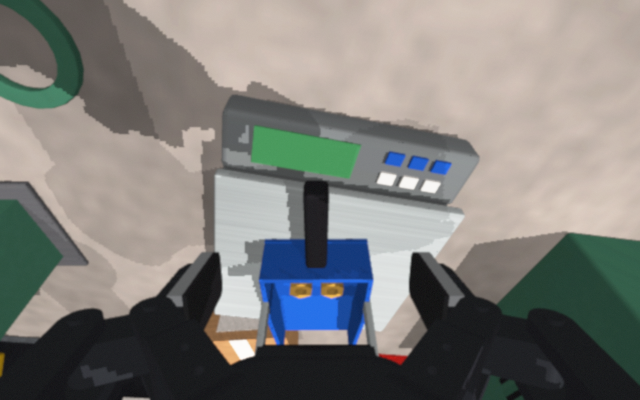

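The handle spans (316,180)–(316,267), centred between the fingers. I'll grip it.

Call:
carry_out --motion '[[[-2,0,35,0,0,0,-1],[-2,0,60,0,0,0,-1],[-2,0,75,0,0,0,-1],[-2,0,75,0,0,0,-1],[-2,0,75,0,0,0,1],[-2,0,75,0,0,0,1],[-2,0,75,0,0,0,1],[-2,0,75,0,0,0,1],[-2,0,75,0,0,0,1],[-2,0,75,0,0,0,1],[-2,0,75,0,0,0,1]]]' --grip_force 100

```text
t: 11.7
position: [0.3746, 0.2827, 0.2202]
ee_rot: [-0.22, 2.696, 0.048]
ft_force: [-2.4, -2.3, 6.6]
grip_width: 0.014
grasp_force: 97.5
```

```bash
cat /tmp/bash_jobs.1000/5a11a4426759/std*; python3 st.py
```

```text
0.0 (np.int64(-1), np.int64(1), np.int64(-1), np.int64(1), np.int64(-1), np.int64(1), np.int64(-1)) -0.009 1.562 [-0.5825  0.0087  0.5291 -0.0066  0.4836  0.0273 -0.7469  0.0161] 0.0109
0.0 (np.int64(-1), np.int64(-1), np.int64(-1), np.int64(-1), np.int64(-1), np.int64(-1), np.int64(-1)) -3.15 -1.579 [-0.5826 -0.0088  0.5291  0.0066  0.4836 -0.0273 -0.747  -0.0161] 0.0109
11.7 [-0.    0.6  -0.94  2.27  1.52  0.71 -0.37] [0.3746 0.2827 0.2202]
[[-0.894 -0.162  0.418]
 [-0.147  0.987  0.068]
 [-0.424 -0.    -0.906]]
grasp pt [0.4394 0.2933 0.0798] F [-2.4 -2.3  6.6] w 0.014
```

Call:
carry_out --motion '[[[-4,0,-8,0,0,0,1],[-12,0,-25,0,0,0,1],[-22,0,-47,0,0,0,1],[-34,0,-72,0,0,0,1],[-47,0,-100,0,0,0,1],[-60,0,-128,0,0,0,1],[-72,0,-154,0,0,0,1],[-80,0,-172,0,0,0,1],[-85,0,-181,0,0,0,1],[-85,0,-181,0,0,0,1]]]'

```text
t: 12.7
position: [0.3754, 0.2826, 0.4204]
ee_rot: [-0.217, 2.696, 0.048]
ft_force: [0.2, -0.4, -2.7]
grip_width: 0.0146
grasp_force: 97.8
```

```bash
cat > plan.py <<'E'
from st import *
a=np.radians(25)
Rt=lambda psi,tau:Ro.from_euler('ZY',[np.radians(psi),np.radians(tau)]).as_matrix()
# tool in tray frame: y=+y, z=(sin25,0,-cos25), x=y cross z
zt=np.array([np.sin(a),0,-np.cos(a)]);yt=np.array([0,1,0]);TG=np.c_[np.cross(yt,zt),yt,zt]
def tool(psi,tau,ref,at):  # tray point ref (tray frame) put at world 'at'
    Rw=Rt(psi,tau);h=np.array([-.105,0,.025]);p=np.array(at)+Rw@(h-ref);Rtool=Rw@TG
    return p-.155*Rtool[:,2],Rtool
def row(p,Rn): return np.r_[R.T@(p-o["position"])*1000,Ro.from_matrix(R.T@Rn).as_rotvec()]
LIP=np.array([.061,0,.017])
E
python3 - <<'E'
from plan import *
np.set_printoptions(suppress=True,precision=3)
for psi in(-45,-60):
    u=np.array([np.cos(np.radians(psi)),np.sin(np.radians(psi))]);P=np.r_[np.array([.5775,-.009])-.025*u,.24]
    p,Rn=tool(psi,0,LIP,P);print(psi,p,row(p,Rn))
E
```

```text
12.7 [ 0.52  0.22 -1.43  2.11  0.73  0.78  0.39] [0.3754 0.2826 0.4204]
[[-0.894 -0.16   0.419]
 [-0.145  0.987  0.067]
 [-0.424 -0.001 -0.906]]
grasp pt [0.4403 0.293  0.28  ] F [ 0.2 -0.4 -2.7] w 0.0146
-45 [0.396 0.172 0.388] [  10.986 -112.099   30.182    0.4      0.002    0.857]
-60 [0.449 0.213 0.388] [-42.423 -80.371  55.174   0.511   0.002   1.095]
```

Call:
carry_out --motion '[[[-1,-2,1,0.015,0,0.03,1],[-3,-6,4,0.038,0,0.08,1],[-6,-12,8,0.076,0,0.164,1],[-10,-19,13,0.12,0,0.26,1],[-14,-27,18,0.17,0,0.365,1],[-18,-35,24,0.221,0,0.475,1],[-23,-43,30,0.272,0,0.583,1],[-27,-51,35,0.323,0,0.692,1],[-31,-58,40,0.37,0.001,0.793,1],[-34,-65,45,0.414,0.001,0.887,1],[-37,-71,49,0.452,0.001,0.969,1],[-40,-76,52,0.483,0.001,1.035,1],[-42,-79,54,0.503,0.002,1.078,1],[-42,-80,55,0.511,0.002,1.095,1],[-42,-80,55,0.511,0.002,1.095,1]]]'

```text
t: 14.2
position: [0.4483, 0.2135, 0.3863]
ee_rot: [1.373, 2.383, -0.307]
ft_force: [0.2, 0.1, -2.6]
grip_width: 0.0143
grasp_force: 97.7
```

```bash
python3 - <<'E'
from plan import *
np.set_printoptions(suppress=True,precision=3)
g=cam("wrist");s=cam("scene");t=cam("top")
cv2.imwrite("pics/p1.png",np.hstack([cv2.resize(g["frame"],(400,250)),cv2.resize(s["frame"][80:280,160:480],(400,250))])[:,:,::-1])
psi=-60;u=np.array([np.cos(np.radians(psi)),np.sin(np.radians(psi))])
P=lambda z:np.r_[np.array([.5775,-.009])-.025*u,z]
# current lip
Tray=R@TG.T; print("tray x",Tray[:,0],"lip now",o["position"]+.155*R[:,2]+Tray@(LIP-[-.105,0,.025]))
for tau,z in((0,.185),(10,.175),(20,.17),(30,.17),(40,.17),(50,.17),(60,.17),(68,.17)):
    print(tau,row(*tool(psi,tau,LIP,P(z))))
E
```

```text
14.2 [ 0.14  0.38 -0.95  1.95  0.78  1.23 -0.65] [0.4483 0.2135 0.3863]
[[-0.456  0.865  0.208]
 [ 0.784  0.501 -0.366]
 [-0.421 -0.003 -0.907]]
grasp pt [0.4806 0.1568 0.2457] F [ 0.2  0.1 -2.6] w 0.0143
tray x [ 0.501 -0.865 -0.002] lip now [0.564 0.013 0.237]
0 [21.52   0.767 48.253 -0.002 -0.002  0.003]
10 [-16.821   0.635  35.237  -0.003   0.173   0.002]
20 [-60.454   0.496  25.41   -0.003   0.347   0.002]
30 [-107.992    0.355   19.209   -0.003    0.522    0.002]
40 [-155.884    0.233   21.356   -0.003    0.696    0.002]
50 [-202.676    0.133   31.787   -0.003    0.871    0.001]
60 [-246.946    0.058   50.185   -0.004    1.045    0.001]
68 [-279.638    0.019   70.272   -0.004    1.185    0.001]
```

View pics/p1.png

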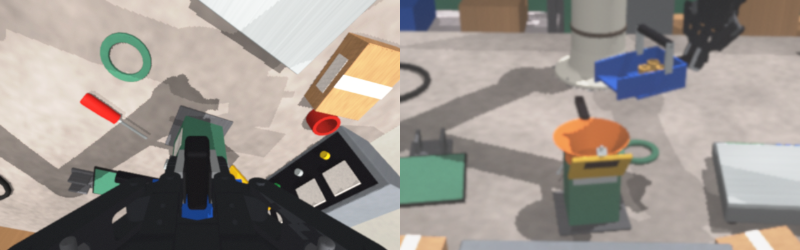

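The nuts are still in the tray and the tray is held over the funnel. I'll tip slowly about the lip.

Call:
carry_out --motion '[[[10,0,20,0,0,0,1],[21,1,45,0,0.02,0,1],[3,1,42,0,0.087,0,1],[-17,1,35,0,0.173,0,1],[-38,1,30,0,0.26,0,1],[-60,0,25,0,0.347,0,1],[-79,0,22,0,0.417,0,1],[-98,0,20,0,0.487,0,1],[-108,0,19,0,0.522,0,1],[-117,0,19,0,0.557,0,1],[-127,0,20,0,0.592,0,1],[-137,0,20,0,0.627,0,1],[-146,0,21,0,0.662,0,1],[-156,0,21,0,0.696,0,1],[-160,0,22,0,0.714,0,1],[-165,0,23,0,0.731,0,1],[-170,0,24,0,0.749,0,1],[-174,0,25,0,0.766,0,1]]]'

```text
t: 16.15
position: [0.5331, 0.0678, 0.4381]
ee_rot: [-1.42, -2.463, -0.236]
ft_force: [-0.3, -0.2, -1.7]
grip_width: 0.0145
grasp_force: 98.1
```

```bash
python3 - <<'E'
from plan import *
s=cam("scene");t=cam("top")
cv2.imwrite("pics/p2.png",np.hstack([cv2.resize(t["frame"][120:280,260:420],(380,380),interpolation=2),cv2.resize(s["frame"][120:280,260:420],(380,380),interpolation=2)])[:,:,::-1])
E
```

```text
16.15 [ 0.8   0.57 -1.2   1.73  0.21  1.25  0.09] [0.5331 0.0678 0.4381]
[[-0.473  0.865 -0.165]
 [ 0.818  0.501  0.282]
 [ 0.326 -0.002 -0.945]]
grasp pt [0.5076 0.1114 0.2916] F [-0.3 -0.2 -1.7] w 0.0145
```

View pics/p2.png

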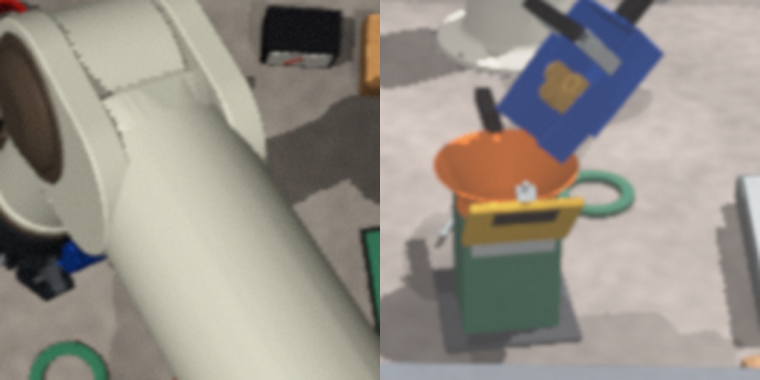

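The tray is tipped about 44° with the nuts starting to slide at (563,85). The lip sits towards the funnel's right side, so I'll nudge it forward 10 mm and tip further.

```bash
python3 - <<'E'
from plan import *
np.set_printoptions(suppress=True,precision=3)
psi=-60;u=np.array([np.cos(np.radians(psi)),np.sin(np.radians(psi))])
P=lambda z:np.r_[np.array([.5775,-.009])-.015*u,z]
Tray=R@TG.T;print("lip now",o["position"]+.155*R[:,2]+Tray@(LIP-[-.105,0,.025]))
for tau in(44,48,52,56,60,64,68,72): print(tau,row(*tool(psi,tau,LIP,P(.172))))
E
```

```text
16.25 [ 0.8   0.57 -1.2   1.73  0.21  1.25  0.09] [0.5334 0.0672 0.4379]
[[-0.472  0.866 -0.164]
 [ 0.819  0.5    0.281]
 [ 0.326 -0.002 -0.945]]
grasp pt [0.5079 0.1108 0.2913] F [ 0.9  0.5 -2.5] w 0.0142
lip now [0.565 0.012 0.17 ]
44 [-8.557  0.08  -4.802 -0.002 -0.    -0.001]
48 [-25.124   0.076 -14.501  -0.002   0.069  -0.001]
52 [-42.326   0.075 -23.02   -0.001   0.139  -0.001]
56 [-60.081   0.076 -30.319  -0.001   0.209  -0.001]
60 [-78.302   0.079 -36.362  -0.001   0.279  -0.001]
64 [-96.9     0.085 -41.119  -0.001   0.349  -0.001]
68 [-115.785    0.092  -44.567   -0.001    0.418   -0.001]
72 [-134.864    0.102  -46.689   -0.001    0.488   -0.001]
```

Call:
carry_out --motion '[[[-9,0,-5,0,0,0,1],[-13,0,-7,0,0.017,0,1],[-17,0,-10,0,0.035,0,1],[-25,0,-14,0,0.069,0,1],[-34,0,-19,0,0.104,0,1],[-42,0,-23,0,0.139,0,1],[-51,0,-27,0,0.174,0,1],[-60,0,-30,0,0.209,0,1],[-69,0,-33,0,0.244,0,1],[-78,0,-36,0,0.279,0,1],[-88,0,-39,0,0.314,0,1],[-97,0,-41,0,0.349,0,1],[-106,0,-43,0,0.384,0,1],[-116,0,-44,0,0.418,0,1],[-125,0,-46,0,0.453,0,1],[-135,0,-47,0,0.488,0,1],[-135,0,-47,0,0.488,0,1],[-135,0,-47,0,0.488,0,1]]]'

```text
t: 18.05
position: [0.6047, -0.0559, 0.4383]
ee_rot: [-1.19, -2.062, -0.515]
ft_force: [0.3, 1.0, -0.8]
grip_width: 0.0143
grasp_force: 98.4
```

```bash
python3 - <<'E'
from plan import *
Tray=R@TG.T;print("tray x",Tray[:,0],"lip",o["position"]+.155*R[:,2]+Tray@(LIP-[-.105,0,.025]))
s=cam("scene")
m=mask(s,(12,100,100),(28,255,255),(200,80,480,280));print([cv2.boundingRect(c) for c in cv2.findContours(m,0,2)[0] if cv2.contourArea(c)>3])
cv2.imwrite("pics/p3.png",cv2.resize(s["frame"][100:290,220:450],(690,570),interpolation=2)[:,:,::-1])
E
```

```text
18.05 [ 0.89  0.89 -1.19  1.43  0.03  1.58  0.28] [ 0.6047 -0.0559  0.4383]
[[-0.341  0.866 -0.367]
 [ 0.591  0.501  0.632]
 [ 0.731 -0.002 -0.682]]
grasp pt [0.5478 0.0421 0.3326] F [ 0.3  1.  -0.8] w 0.0143
tray x [ 0.15358986 -0.26854344 -0.95094404] lip [0.56949314 0.00411267 0.17226522]
[(457, 269, 20, 11), (283, 192, 7, 6), (292, 191, 54, 32), (284, 184, 3, 5), (289, 175, 34, 24), (477, 92, 3, 13), (380, 92, 30, 12), (451, 80, 6, 9)]
```

View pics/p3.png

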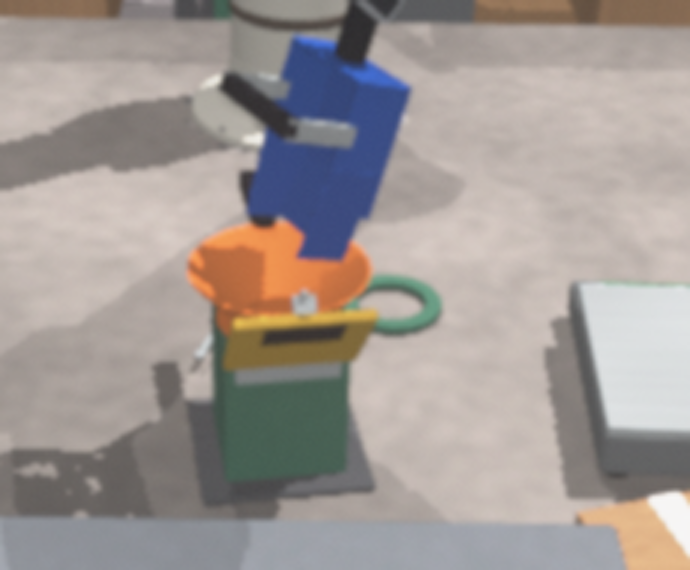

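In the scene view the tray is empty and no nuts lie around the canister. Wrist force dropped by about the nuts' weight. I'll plan the tray's return.

```bash
python3 - <<'E'
from plan import *
np.set_printoptions(suppress=True,precision=3)
psi=-60;u=np.array([np.cos(np.radians(psi)),np.sin(np.radians(psi))])
for tau,b,z in((72,.015,.2),(64,.016,.22),(48,.02,.24),(32,.025,.26),(16,.03,.27),(0,.03,.27)):
    P=np.r_[np.array([.5775,-.009])-b*u,z];print(tau,row(*tool(psi,tau,LIP,P)))
t=cam("top");m=mask(t,(12,100,80),(28,255,255),(290,170,365,260));print([cv2.boundingRect(c) for c in cv2.findContours(m,0,2)[0] if cv2.contourArea(c)>3])
E
```

```text
18.1 [ 0.89  0.89 -1.19  1.43  0.03  1.58  0.28] [ 0.6044 -0.0553  0.4388]
[[-0.341  0.865 -0.367]
 [ 0.591  0.501  0.632]
 [ 0.731 -0.001 -0.683]]
grasp pt [0.5475 0.0426 0.3329] F [-0.4  0.1 -0.5] w 0.0143
72 [ 19.217  -0.208 -19.427  -0.002   0.001   0.   ]
64 [65.448 -0.178 -9.647 -0.002 -0.139  0.   ]
48 [133.744  -0.066  36.759  -0.002  -0.418   0.001]
32 [185.      0.069  95.726  -0.002  -0.697   0.001]
16 [208.652   0.226 168.006  -0.002  -0.977   0.001]
0 [200.284   0.385 244.1    -0.002  -1.256   0.002]
[(315, 188, 39, 38), (306, 170, 4, 6)]
```

Call:
carry_out --motion '[[[19,0,-19,0,0,0,1],[43,0,-15,0,-0.07,0,1],[65,0,-10,0,-0.139,0,1],[88,0,5,0,-0.23,0,1],[111,0,20,0,-0.325,0,1],[134,0,37,0,-0.418,0,1],[152,0,56,0,-0.51,0,1],[169,0,76,0,-0.6,0,1],[185,0,96,0,-0.697,0,1],[195,0,120,0,-0.79,0,1],[203,0,144,0,-0.88,0,1],[209,0,168,0,-0.977,0,1],[208,0,193,0,-1.07,0,1],[205,0,218,0,-1.16,0,1],[200,0,244,0,-1.256,0,1],[200,0,244,0,-1.256,0,1]]]'

```text
t: 19.75
position: [0.4429, 0.2203, 0.4163]
ee_rot: [1.36, 2.389, -0.308]
ft_force: [-1.4, -0.0, -1.4]
grip_width: 0.0143
grasp_force: 98.3
```

```bash
python3 - <<'E'
from plan import *
np.set_printoptions(suppress=True,precision=3)
Rn=tool(9.3,0,LIP,[0,0,0])[1]
for z in(.40,.24,.2225): print(row(np.array([.378,.2835,z]),Rn))
t=cam("top");m=mask(t,(5,150,120),(16,255,255),(290,160,365,235));print(rect(t,m,.15));a=t["frame"]
hm=mask(t,(0,0,0),(179,255,110),(312,188,342,214));print(rect(t,hm,.09),cv2.boundingRect(big(hm)))
h=cv2.cvtColor(a,cv2.COLOR_RGB2HSV);print(h[190:210:3,316:338:3].reshape(-1,3)[:56].tolist())
E
```

```text
19.75 [ 0.19  0.36 -1.04  1.92  0.76  1.29 -0.62] [0.4429 0.2203 0.4163]
[[-0.464  0.86   0.211]
 [ 0.779  0.51  -0.366]
 [-0.423 -0.006 -0.906]]
grasp pt [0.4756 0.1636 0.2758] F [-1.4 -0.  -1.4] w 0.0143
[ 86.193 -23.583 -22.092  -0.511  -0.003  -1.084]
[153.797 -22.69  122.921  -0.511  -0.003  -1.084]
[161.191 -22.592 138.782  -0.511  -0.003  -1.084]
(array([579. , -19.6]), array([121. , 103.6]), 14.0)
(array([579.5, -10.6]), array([43.3, 45.4]), 1.6) (317, 192, 20, 19)
[[12, 245, 178], [12, 245, 183], [12, 242, 174], [12, 250, 164], [12, 240, 167], [12, 244, 167], [12, 244, 165], [13, 243, 230], [13, 246, 169], [12, 239, 147], [10, 164, 87], [18, 183, 121], [17, 193, 124], [13, 210, 102], [12, 242, 155], [12, 245, 175], [12, 243, 155], [9, 62, 70], [16, 43, 65], [18, 175, 125], [18, 77, 60], [18, 148, 88], [9, 179, 87], [12, 253, 152], [11, 209, 123], [135, 11, 45], [110, 17, 45], [18, 162, 85], [20, 181, 97], [14, 72, 60], [10, 15, 52], [12, 239, 145], [10, 189, 116], [13, 36, 50], [18, 73, 59], [165, 11, 47], [30, 6, 46], [15, 30, 51], [18, 115, 62], [12, 242, 139], [5, 151, 128], [18, 191, 95], [19, 188, 103], [19, 106, 65], [130, 16, 47], [19, 163, 83], [18, 201, 100], [13, 249, 138], [120, 128, 152], [13, 215, 129], [19, 189, 101], [18, 110, 65], [105, 11, 45], [17, 166, 83], [12, 236, 134], [12, 244, 139]]
```

Call:
carry_out --motion '[[[4,-1,-1,-0.025,0,-0.053,1],[13,-4,-3,-0.077,0,-0.163,1],[22,-6,-6,-0.13,0,-0.27,1],[31,-8,-8,-0.184,0,-0.39,1],[40,-11,-10,-0.238,0,-0.505,1],[49,-13,-13,-0.291,0,-0.617,1],[58,-16,-15,-0.345,-0.001,-0.73,1],[68,-19,-17,-0.4,-0.001,-0.85,1],[77,-21,-20,-0.455,-0.001,-0.965,1],[86,-24,-22,-0.511,-0.003,-1.084,1],[95,-24,-3,-0.511,-0.003,-1.084,1],[108,-23,26,-0.511,-0.003,-1.084,1],[124,-23,60,-0.511,-0.003,-1.084,1],[140,-23,94,-0.511,-0.003,-1.084,1],[154,-23,123,-0.511,-0.003,-1.084,1],[159,-23,134,-0.511,-0.003,-1.084,1],[161,-23,138,-0.511,-0.003,-1.084,1],[161,-23,138,-0.511,-0.003,-1.084,1]]]'

```text
t: 21.6
position: [0.3842, 0.2801, 0.2256]
ee_rot: [-0.201, 2.695, 0.047]
ft_force: [0.5, -0.0, -1.3]
grip_width: 0.0143
grasp_force: 98.2
```

```bash
python3 - <<'E'
from plan import *
np.set_printoptions(suppress=True,precision=3)
Rn=tool(9.3,0,LIP,[0,0,0])[1];print("tray x,z",(R@TG.T)[:,[0,2]].T)
for z in(.221,.219): print(row(np.r_[o["position"][:2],z],Rn))
E
```

```text
21.6 [ 0.02  0.6  -0.95  2.26  1.51  0.71 -0.34] [0.3842 0.2801 0.2256]
[[-0.895 -0.149  0.421]
 [-0.134  0.989  0.065]
 [-0.426  0.002 -0.905]]
grasp pt [0.4496 0.2901 0.0854] F [ 0.5 -0.  -1.3] w 0.0143
tray x,z [[ 0.989  0.149  0.004]
 [-0.004 -0.002  1.   ]]
[ 1.952 -0.007  4.142 -0.004  0.004 -0.013]
[ 2.805 -0.011  5.951 -0.004  0.004 -0.013]
```

Call:
carry_out --motion '[[[1,0,2,0,0,0,1],[2,0,4,0,0,0,1],[2,0,5,0,0,0,1],[2.5,0,5.5,0,0,0,1],[2.5,0,5.5,0,0,0,1]]]'

```text
t: 22.1
position: [0.3834, 0.2808, 0.2197]
ee_rot: [-0.205, 2.692, 0.047]
ft_force: [-1.0, -2.3, 4.1]
grip_width: 0.0146
grasp_force: 99.2
```

Call:
carry_out --motion '[[[0,0,-1,0,0,0,0.3],[0,0,-1,0,0,0,-0.3],[0,0,-1,0,0,0,-1],[0,0,-1,0,0,0,-1],[0,0,-1,0,0,0,-1],[0,0,-30,0,0,0,-1],[0,0,-70,0,0,0,-1],[0,0,-110,0,0,0,-1],[0,0,-110,0,0,0,-1]]]'

```text
t: 23.0
position: [0.3357, 0.2748, 0.3219]
ee_rot: [-0.207, 2.688, 0.049]
ft_force: [0.6, -0.7, -0.3]
grip_width: 0.0854
grasp_force: 0.0
```

```bash
cat >> plan.py <<'E'
def down(psi): # tool straight down, tool y = yaw psi+90, tool x = yaw psi+180
    c,s=np.cos(np.radians(psi)),np.sin(np.radians(psi));return np.array([[-c,-s,0],[-s,c,0],[0,0,-1.]])
E
python3 - <<'E'
from plan import *
np.set_printoptions(suppress=True,precision=3)
g=cam("top");
fm=mask(g,(5,150,120),(16,255,255),(290,160,365,240));c=big(fm);print("rim",rect(g,fm,.15),cv2.contourArea(c))
fh=mask(g,(0,0,0),(179,255,60),(322,226,345,262));P=cast(g,big(fh)[:,0],.156);print("fh",rect(g,fh,.156))
for z in(.42,.305): print(row(np.array([.474,-.0277,z]),down(10)))
bm=mask(g,(105,120,40),(130,255,255),(140,170,245,280));print("tray",rect(g,bm,.075))
E
```

```text
23.0 [ 0.21  0.32 -1.2   2.29  1.08  0.68 -0.05] [0.3357 0.2748 0.3219]
[[-0.891 -0.153  0.426]
 [-0.137  0.988  0.068]
 [-0.432  0.002 -0.902]]
grasp pt [0.4018 0.2853 0.1821] F [ 0.6 -0.7 -0.3] w 0.0854
rim (array([577.5,  -9.5]), array([120.6, 121.7]), 1.5) 2244.0
fh (array([481. , -26.6]), array([69.9, 13.7]), 8.6)
[-124.038 -319.972  -50.032   -0.003    0.446   -0.021]
[ -74.388 -320.174   53.698   -0.003    0.446   -0.021]
tray (array([556. , 308.7]), array([126. ,  92.6]), 8.1)
```

Call:
carry_out --motion '[[[-60,0,-60,0,0.1,0,-1],[-90,-40,-70,0,0.2,-0.01,-1],[-110,-85,-60,0,0.3,-0.02,-1],[-124,-130,-50,0,0.4,-0.02,-1],[-124,-175,-50,0,0.446,-0.02,-1],[-124,-220,-50,0,0.446,-0.02,-1],[-124,-265,-50,0,0.446,-0.02,-1],[-124,-300,-50,0,0.446,-0.02,-1],[-124,-320,-50,0,0.446,-0.02,-1],[-124,-320,-50,0,0.446,-0.02,-1],[-124,-320,-50,0,0.446,-0.02,-1]]]'

```text
t: 24.15
position: [0.4751, -0.0304, 0.4148]
ee_rot: [0.264, -3.123, 0.003]
ft_force: [-0.3, -0.5, -0.3]
grip_width: 0.0854
grasp_force: 0.0
```

```bash
python3 - <<'E'
from plan import *
np.set_printoptions(suppress=True,precision=3)
g=cam("wrist");print("pred",proj(g,[[.474,-.0277,.156],[.5775,-.0095,.15]]))
h=cv2.cvtColor(g["frame"],cv2.COLOR_RGB2HSV)
om=mask(g,(5,150,100),(16,255,255),(0,0,640,400));c=big(om);print("orange",cv2.boundingRect(c),rect(g,om,.15))
bk=mask(g,(0,0,0),(179,255,45),(240,60,400,250))
for cc in cv2.findContours(bk,0,2)[0]:
    if cv2.contourArea(cc)>150:
        P=cast(g,cc[:,0],.156)[:,:2]*1000;print(cv2.boundingRect(cc),cv2.minAreaRect(P.astype(np.float32)))
for z in(.32,.303): print(row(np.array([.474,-.0277,z]),down(10)))
E
```

```text
24.15 [ 1.13  0.53 -1.44  1.94  0.57  1.19  1.22] [ 0.4751 -0.0304  0.4148]
[[-0.986 -0.168 -0.007]
 [-0.168  0.986 -0.003]
 [ 0.008 -0.001 -1.   ]]
grasp pt [ 0.4739 -0.0309  0.2598] F [-0.3 -0.5 -0.3] w 0.0854
pred [[320.827 208.634]
 [320.883 323.004]]
orange (248, 257, 143, 98) (array([561.6, -13.2]), array([ 93. , 122.5]), 7.6)
(306, 166, 24, 84) ((474.98089599609375, -30.93285369873047), (65.9207992553711, 17.643535614013672), 11.58565616607666)
[-0.153  3.024 94.821 -0.001 -0.008 -0.006]
[ -0.285   3.048 111.82   -0.001  -0.008  -0.006]
```

Call:
carry_out --motion '[[[0,1,40,0,-0.008,0,-1],[0,1,80,0,-0.008,0,-1],[0,1,105,0,-0.008,0,-1],[0,1,111,0,-0.008,0,-1],[0,1,111,0,-0.008,0,-1],[0,1,111,0,-0.008,0,1],[0,1,111,0,-0.008,0,1],[0,1,111,0,-0.008,0,1],[0,1,111,0,-0.008,0,1],[0,1,111,0,-0.008,0,1],[0,1,111,0,-0.008,0,1],[0,1,111,0,-0.008,0,1]]]'

```text
t: 25.4
position: [0.4744, -0.0287, 0.3055]
ee_rot: [-0.268, 3.127, -0.005]
ft_force: [-0.9, -0.7, 5.1]
grip_width: 0.014
grasp_force: 98.9
```

Call:
carry_out --motion '[[[0,0,-5,0,0,0,1],[0,0,-15,0,0,0,1],[0,0,-30,0,0,0,1],[0,0,-50,0,0,0,1],[0,0,-75,0,0,0,1],[0,0,-100,0,0,0,1],[0,0,-115,0,0,0,1],[0,0,-120,0,0,0,1],[0,0,-120,0,0,0,1]]]'

```text
t: 26.3
position: [0.474, -0.0284, 0.4256]
ee_rot: [-0.268, 3.127, -0.006]
ft_force: [-0.4, 0.7, -1.3]
grip_width: 0.0138
grasp_force: 98.3
```

```bash
python3 - <<'E'
from plan import *
np.set_printoptions(suppress=True,precision=3)
g=cam("top");K=lambda **k:0
# is funnel lifted: orange rim in px
fm=mask(g,(5,150,120),(16,255,255),(270,120,400,260));c=big(fm);e=cv2.fitEllipse(c);print("rim px",e,"at z.27",cast(g,[e[0]],.27))
dm=mask(g,(65,80,30),(95,255,255),(405,190,490,285));print("dock",rect(g,dm,.006))
b=cast(g,big(dm)[:,0],.006);print(b.min(0),b.max(0))
# target: funnel centre = grasp + .105 along yaw
f=np.array([.4905,-.309]);d=np.array([np.cos(np.radians(9.8)),np.sin(np.radians(9.8))])
print("target grasp",f-.104*d)
E
```

```text
26.3 [ 1.15  0.5  -1.45  1.94  0.54  1.19  1.24] [ 0.474  -0.0284  0.4256]
[[-0.985 -0.17   0.003]
 [-0.17   0.985 -0.004]
 [-0.003 -0.004 -1.   ]]
grasp pt [ 0.4745 -0.029   0.2706] F [-0.4  0.7 -1.3] w 0.0138
rim px ((321.5750732421875, 180.8123016357422), (37.406131744384766, 63.20500183105469), 61.58059310913086) at z.27 [[ 0.595 -0.     0.27 ]]
dock (array([ 490.5, -309.3]), array([153.6, 133.3]), 9.1)
[ 0.405 -0.386  0.006] [ 0.575 -0.233  0.006]
target grasp [ 0.388 -0.327]
```

Call:
carry_out --motion '[[[6,-12,0,0,0,0,1],[20,-41,0,0,0,0,1],[37,-77,0,0,0,0,1],[55,-114,0,0,0,0,1],[73,-150,0,0,0,0,1],[91,-187,0,0,0,0,1],[108,-223,0,0,0,0,1],[122,-252,0,0,0,0,1],[132,-272,0,0,0,0,1],[135,-279,20,0,0,0,1],[135,-279,55,0,0,0,1],[135,-279,95,0,0,0,1],[135,-279,135,0,0,0,1],[135,-279,165,0,0,0,1],[135,-279,182,0,0,0,1],[135,-279,190,0,0,0,1],[135,-279,192,0,0,0,1],[135,-279,192,0,0,0,1]]]'

```text
t: 28.15
position: [0.3896, -0.3268, 0.2345]
ee_rot: [-0.269, 3.127, -0.006]
ft_force: [0.8, 0.4, -1.4]
grip_width: 0.014
grasp_force: 98.2
```

```bash
python3 - <<'E'
from plan import *
np.set_printoptions(suppress=True,precision=3)
print(row(np.array([.388,-.327,.2215]),down(10)))
for n in("top","scene"):
    g=cam(n);fm=mask(g,(3,140,70),(16,255,255),(380,180,500,300) if n=="top" else (120,150,230,270))
    if fm.any(): c=big(fm);e=cv2.fitEllipse(c);print(n,cv2.contourArea(c),cv2.boundingRect(c),e,cast(g,[e[0]],.066+.01))
    b=mask(g,(14,100,40),(24,255,255),(290,170,365,235) if n=="top" else (280,190,350,270));print([(cv2.boundingRect(c),cv2.contourArea(c)) for c in cv2.findContours(b,0,2)[0] if cv2.contourArea(c)>3])
E
```

```text
28.15 [ 1.5   0.8  -1.13  2.01  0.92  0.96  1.62] [ 0.3896 -0.3268  0.2345]
[[-0.985 -0.171  0.004]
 [-0.171  0.985 -0.003]
 [-0.003 -0.004 -1.   ]]
grasp pt [ 0.3901 -0.3273  0.0795] F [ 0.8  0.4 -1.4] w 0.014
[ 1.611  0.15  12.951 -0.004  0.003 -0.003]
top 2081.5 (425, 215, 53, 53) ((451.2398681640625, 241.06240844726562), (50.61982727050781, 52.417789459228516), 122.9607162475586) [[ 0.494 -0.31   0.076]]
[((326, 203, 16, 13), 127.5), ((317, 203, 9, 8), 54.0), ((323, 192, 10, 9), 55.5), ((303, 170, 40, 14), 368.0)]
scene 1571.5 (149, 182, 56, 42) ((177.5541534423828, 201.05270385742188), (40.14659881591797, 52.3465690612793), 83.47382354736328) [[ 0.515 -0.304  0.076]]
[((295, 203, 51, 20), 694.5)]
```

Call:
carry_out --motion '[[[1,0,5,0,0,0,1],[1,0,9,0,0,0,1],[1,0,11,0,0,0,1],[1,0,12,0,0,0,1],[1,0,12.5,0,0,0,1],[1,0,12.5,0,0,0,1]]]'

```text
t: 28.85
position: [0.3878, -0.3271, 0.2215]
ee_rot: [-0.268, 3.129, -0.005]
ft_force: [-3.6, 1.3, 5.0]
grip_width: 0.0142
grasp_force: 99.2
```

Call:
carry_out --motion '[[[0,0,0,0,0,0,0.4],[0,0,0,0,0,0,0],[0,0,0,0,0,0,-1],[0,0,0,0,0,0,-1],[0,0,0,0,0,0,-1],[0,0,0,0,0,0,-1],[0,0,-15,0,0,0,-1],[0,0,-50,0,0,0,-1],[0,0,-90,0,0,0,-1],[0,0,-130,0,0,0,-1],[0,0,-180,0,0,0,1],[0,0,-220,0,0,0,1],[0,0,-220,0,0,0,1]]]'

```text
t: 30.15
position: [0.3896, -0.3258, 0.4474]
ee_rot: [-0.269, 3.121, -0.014]
ft_force: [-0.0, -0.4, -0.1]
grip_width: 0.044
grasp_force: 0.0
```

```bash
python3 - <<'E'
from plan import *
np.set_printoptions(suppress=True,precision=3)
t=cam("top");s=cam("scene")
for n,g,bx in(("top",t,(380,180,500,300)),("scene",s,(120,150,230,270))):
    fm=mask(g,(3,140,70),(16,255,255),bx);c=big(fm);e=cv2.fitEllipse(c);print(n,cv2.contourArea(c),cv2.boundingRect(c),cast(g,[e[0]],.066))
b=mask(t,(14,100,40),(24,255,255),(290,175,365,235));print([(cv2.boundingRect(c),cv2.contourArea(c)) for c in cv2.findContours(b,0,2)[0] if cv2.contourArea(c)>3])
y=mask(t,(20,150,60),(32,255,255),(290,130,360,200));c=big(y);bx=cv2.boxPoints(cv2.minAreaRect(c));print("cover top px",bx,cv2.boundingRect(c))
y=mask(s,(20,120,60),(32,255,255),(270,180,360,250));c=big(y);bx=cv2.boxPoints(cv2.minAreaRect(c));print("cover scene px",bx)
gm=mask(t,(65,40,20),(95,255,255),(290,170,360,240));print("canister green",rect(t,gm,.11),cv2.boundingRect(big(gm)))
# canister axis from funnel: centre & yaw hypotheses; predicted cover edges for angles
C=np.array([.5775,-.0095])
for yaw in(5,):
  u=np.array([np.cos(np.radians(yaw)),np.sin(np.radians(yaw))]);v=np.array([-u[1],u[0]])
  for th in(1.6,1.9,2.1,2.3):
    r=.047-.091*np.cos(th);zz=.11+.091*np.sin(th)
    X=[np.r_[C+u*r+v*k,zz] for k in(.044,-.044)];print(th,np.round(X[0],3),proj(t,X).round(1).tolist(),proj(s,X).round(1).tolist())
E
```

```text
30.15 [ 1.73  0.57 -1.46  1.84  0.6   1.27  1.85] [ 0.3896 -0.3258  0.4474]
[[-0.985 -0.171  0.009]
 [-0.171  0.985 -0.008]
 [-0.008 -0.01  -1.   ]]
grasp pt [ 0.391  -0.3271  0.2925] F [-0.  -0.4 -0.1] w 0.044
top 2020.0 (424, 217, 53, 52) [[ 0.492 -0.309  0.066]]
scene 1556.0 (151, 186, 55, 42) [[ 0.516 -0.303  0.066]]
[((326, 203, 16, 13), 126.0), ((317, 203, 9, 8), 54.5), ((323, 192, 10, 9), 56.0), ((304, 175, 39, 9), 174.0)]
cover top px [[300.178 150.221]
 [338.823 145.537]
 [342.732 177.79 ]
 [304.088 182.474]] (301, 146, 41, 37)
cover scene px [[293.77  205.829]
 [343.819 201.771]
 [345.143 218.097]
 [295.094 222.155]]
canister green (array([573.8, -10.4]), array([93.4, 88.6]), 9.3) (306, 181, 42, 44)
1.6 [0.623 0.039 0.201] [[304.2, 173.4], [345.0, 171.0]] [[338.8, 177.3], [291.7, 178.7]]
1.9 [0.65  0.041 0.196] [[303.7, 161.7], [344.1, 159.3]] [[340.5, 186.8], [292.3, 188.3]]
2.1 [0.666 0.042 0.189] [[303.5, 155.1], [343.5, 152.7]] [[341.4, 195.0], [292.7, 196.5]]
2.3 [0.681 0.044 0.178] [[303.4, 149.8], [342.9, 147.5]] [[342.2, 204.3], [293.1, 205.9]]
```

The funnel stands upright on the pad (rim at the expected place in both views) and brass shows in the canister. The cover is at its stop (about 2.3 rad) with canister yaw about 9°. I'll bring the closed fingers behind the cover.

Call:
carry_out --motion '[[[-35,25,0,0,0,0,1],[-70,50,0,0,0,0,1],[-105,75,0,0,0,0,1],[-140,100,0,0,0,0,1],[-175,125,0,0,0,0,1],[-210,150,0,0,0,0,1],[-245,176,0,0,0,0,1],[-280,201,0,0,0,0,1],[-315,226,0,0,0,0,1],[-350,251,0,0,0,0,1],[-375,269,0,0,0,0,1],[-386,277,0,0,0,0,1],[-386,277,0,0,0,0,1],[-386,277,0,0,0,0,1]]]'

```text
t: 31.65
position: [0.7202, 0.0126, 0.4398]
ee_rot: [0.271, -3.13, 0.005]
ft_force: [-0.4, 0.2, 0.2]
grip_width: 0.0002
grasp_force: 0.0
```

```bash
cat > cov.py <<'E'
from plan import *
np.set_printoptions(suppress=True,precision=1)
C=np.array([.5775,-.0095]);uu=np.array([np.cos(np.radians(9.)),np.sin(np.radians(9.))])
def tip(u,z): return row(np.r_[C+u*uu,z+.173],down(9.5))
E
python3 - <<'E'
from cov import *
for u,z in((.147,.277),(.147,.15),(.12,.15),(.09,.15),(.068,.15),(.07,.175),(.068,.183)): print(u,z,tip(u,z))
E
```

```text
31.65 [ 0.55  0.82 -1.11  1.29  0.72  1.45  1.24] [0.7202 0.0126 0.4398]
[[-0.985 -0.172  0.   ]
 [-0.172  0.985 -0.003]
 [ 0.    -0.003 -1.   ]]
grasp pt [0.7202 0.0121 0.2848] F [-0.4  0.2  0.2] w 0.0002
0.147 0.277 [ -2.6   0.4 -10.2  -0.   -0.    0. ]
0.147 0.15 [ -2.7   0.8 116.8  -0.   -0.    0. ]
0.12 0.15 [ 24.3   1.2 116.8  -0.   -0.    0. ]
0.09 0.15 [ 54.3   1.7 116.8  -0.   -0.    0. ]
0.068 0.15 [ 76.3   2.  116.8  -0.   -0.    0. ]
0.07 0.175 [74.3  1.9 91.8 -0.  -0.   0. ]
0.068 0.183 [76.3  1.9 83.8 -0.  -0.   0. ]
```

Call:
carry_out --motion '[[[-3,1,35,0,0,0,1],[-3,1,75,0,0,0,1],[-3,1,105,0,0,0,1],[-3,1,117,0,0,0,1],[-3,1,117,0,0,0,1],[5,1,117,0,0,0,1],[13,1,117,0,0,0,1],[21,1,117,0,0,0,1],[29,1,117,0,0,0,1],[37,1,117,0,0,0,1],[45,1,117,0,0,0,1],[53,2,117,0,0,0,1],[60,2,117,0,0,0,1],[66,2,117,0,0,0,1],[72,2,117,0,0,0,1],[76,2,117,0,0,0,1],[76,2,117,0,0,0,1]]]'

```text
t: 33.35
position: [0.6506, 0.0019, 0.3338]
ee_rot: [-0.264, 3.107, -0.006]
ft_force: [8.2, -1.6, 35.4]
grip_width: -0.0
grasp_force: 4.4
```

```bash
python3 - <<'E'
from cov import *
s=cam("scene");y=mask(s,(18,120,60),(34,255,255),(260,150,370,250))
print([(cv2.boundingRect(c),cv2.contourArea(c)) for c in cv2.findContours(y,0,2)[0] if cv2.contourArea(c)>5])
t=cam("top");y=mask(t,(18,120,60),(34,255,255),(280,130,370,230))
print([(cv2.boundingRect(c),cv2.contourArea(c)) for c in cv2.findContours(y,0,2)[0] if cv2.contourArea(c)>5])
for u,z in((.072,.15),(.072,.185),): print(u,z,tip(u,z))
for th in(1.57,1.4,1.2,1.05,.9,.75,.6,.45,.3,.2,.14):
    r=.078;u=.047-r*np.cos(th)+.008*np.sin(th)+.011;z=.11+r*np.sin(th)+.008*np.cos(th);print(th,tip(u,z)[:3])
E
```

```text
33.35 [ 0.66  0.81 -1.1   1.61  0.78  1.19  1.13] [0.6506 0.0019 0.3338]
[[-0.985 -0.169  0.023]
 [-0.169  0.986 -0.002]
 [-0.023 -0.006 -1.   ]]
grasp pt [0.6541 0.0016 0.1789] F [ 8.2 -1.6 35.4] w -0.0
[((295, 181, 46, 41), 954.5)]
[((326, 203, 16, 13), 123.5), ((318, 203, 7, 8), 39.0), ((323, 192, 9, 9), 49.5), ((302, 166, 25, 17), 234.5)]
0.072 0.15 [ 2.2  0.3 10.8 -0.   0.   0. ]
0.072 0.185 [  1.4   0.1 -24.2  -0.    0.    0. ]
1.57 [  7.4   0.1 -27.3]
1.4 [ 20.7   0.3 -27.9]
1.2 [ 36.2   0.5 -25.6]
1.05 [ 47.3   0.7 -21.9]
0.9 [ 57.8   0.8 -16.6]
0.75 [67.3  1.  -9.7]
0.6 [75.8  1.1 -1.5]
0.45 [82.9  1.3  7.8]
0.3 [88.5  1.4 18.1]
0.2 [91.4  1.5 25.4]
0.14 [92.7  1.5 29.9]
```

An upward force of 35 N means the hand is bearing on the cover's edge. I'll raise the tool at once.

Call:
carry_out --motion '[[[-4,0,-12,0,0,0,1],[-5,0,-25,0,0,0,1],[-4,0,-33,0,0,0,1],[-2,0,-33,0,0,0,1]]]'

```text
t: 33.85
position: [0.6473, 0.0017, 0.3575]
ee_rot: [-0.269, 3.128, -0.005]
ft_force: [1.2, 0.4, 0.3]
grip_width: -0.0002
grasp_force: 0.3
```

```bash
python3 - <<'E'
from cov import *
s=cam("scene");y=mask(s,(18,120,60),(34,255,255),(260,150,370,250))
print([(cv2.boundingRect(c),cv2.contourArea(c)) for c in cv2.findContours(y,0,2)[0] if cv2.contourArea(c)>5])
X=lambda th:[np.r_[C+uu*(.047-.091*np.cos(th))+k*np.array([-uu[1],uu[0]]),.11+.091*np.sin(th)] for k in(.044,-.044)]
for th in(1.2,1.4,1.57,1.7,1.8,1.9): print(th,proj(s,X(th)).tolist())
for th in(1.57,1.4,1.2,1.05,.9,.75,.6,.45,.3,.2,.14):
    r=.078;u=.047-r*np.cos(th)+.008*np.sin(th)+.011;z=.11+r*np.sin(th)+.008*np.cos(th);print(th,tip(u,z))
E
```

```text
33.85 [ 0.67  0.79 -1.12  1.59  0.75  1.24  1.16] [0.6473 0.0017 0.3575]
[[-0.985 -0.171  0.003]
 [-0.171  0.985 -0.003]
 [-0.002 -0.003 -1.   ]]
grasp pt [0.6477 0.0013 0.2025] F [1.2 0.4 0.3] w -0.0002
[((295, 179, 46, 42), 1238.0)]
1.2 [[336.84206307087754, 170.3300026159594], [291.63234738196326, 173.14594415118077]]
1.4 [[338.602921652928, 172.42881324872081], [292.60729029841525, 175.32059764899597]]
1.57 [[340.14753584617677, 175.71442634442178], [293.51323391179676, 178.68814250987845]]
1.7 [[341.32602870565313, 179.12850071902648], [294.236296345988, 182.17478592530514]]
1.8 [[342.2145923690903, 182.25706323311258], [294.8009278359782, 185.36433240997647]]
1.9 [[343.0754104725471, 185.79178220632565], [295.36559535297584, 188.96386972428118]]
1.57 [ 4.7 -0.1 -3.5 -0.   0.   0. ]
1.4 [18.   0.1 -3.8 -0.   0.   0. ]
1.2 [33.5  0.3 -1.2 -0.   0.   0. ]
1.05 [44.5  0.5  2.8 -0.   0.   0. ]
0.9 [54.9  0.6  8.3 -0.   0.   0. ]
0.75 [64.3  0.8 15.3 -0.   0.   0. ]
0.6 [72.6  0.9 23.7 -0.   0.   0. ]
0.45 [79.5  1.1 33.2 -0.   0.   0. ]
0.3 [84.9  1.2 43.6 -0.   0.   0. ]
0.2 [87.6  1.2 51.  -0.   0.   0. ]
0.14 [88.9  1.3 55.5 -0.   0.   0. ]
```

Call:
carry_out --motion '[[[2,0,-5,0,0,0,1],[8,0,-6,0,0,0,1],[14,0,-6,0,0,0,1],[20,0,-5,0,0,0,1],[27,0,-4,0,0,0,1],[34,0,-2,0,0,0,1],[40,0,0,0,0,0,1],[45,0,2,0,0,0,1],[50,0,5,0,0,0,1],[55,1,8,0,0,0,1],[60,1,12,0,0,0,1],[64,1,15,0,0,0,1],[64,1,15,0,0,0,1]]]'

```text
t: 35.2
position: [0.5836, -0.0086, 0.3411]
ee_rot: [-0.269, 3.129, -0.005]
ft_force: [-0.3, -1.0, 0.2]
grip_width: -0.0001
grasp_force: 0.0
```

```bash
python3 - <<'E'
from cov import *
s=cam("scene");y=mask(s,(18,120,60),(34,255,255),(260,140,370,250))
print([(cv2.boundingRect(c),cv2.contourArea(c)) for c in cv2.findContours(y,0,2)[0] if cv2.contourArea(c)>5])
for th in(.75,.6,.45,.3,.2,.14):
    r=.078;u=.047-r*np.cos(th)+.008*np.sin(th)+.011;z=.11+r*np.sin(th)+.008*np.cos(th);print(th,tip(u,z))
E
```

```text
35.2 [ 0.78  0.72 -1.16  1.77  0.73  1.15  1.13] [ 0.5836 -0.0086  0.3411]
[[-0.985 -0.171  0.001]
 [-0.171  0.985 -0.003]
 [-0.001 -0.003 -1.   ]]
grasp pt [ 0.5838 -0.0091  0.1861] F [-0.3 -1.   0.2] w -0.0001
[((291, 172, 47, 47), 1435.0)]
0.75 [-0.2  0.1 -0.9 -0.   0.   0. ]
0.6 [ 8.1  0.2  7.5 -0.   0.   0. ]
0.45 [15.   0.3 17.  -0.   0.   0. ]
0.3 [20.4  0.4 27.4 -0.   0.   0. ]
0.2 [23.1  0.5 34.8 -0.   0.   0. ]
0.14 [24.3  0.5 39.3 -0.   0.   0. ]
```

Call:
carry_out --motion '[[[4,0,3,0,0,0,1],[8,0,8,0,0,0,1],[12,0,12,0,0,0,1],[15,0,17,0,0,0,1],[18,0,22,0,0,0,1],[20,0,27,0,0,0,1],[22,0,31,0,0,0,1],[23,0,35,0,0,0,1],[24,0,39,0,0,0,1],[24,0,39,0,0,0,1]]]'

```text
t: 36.25
position: [0.5605, -0.0127, 0.3022]
ee_rot: [-0.269, 3.129, -0.004]
ft_force: [0.2, -0.2, 0.5]
grip_width: 0.0002
grasp_force: 0.0
```

```bash
python3 - <<'E'
from cov import *
s=cam("scene");y=mask(s,(18,120,60),(34,255,255),(260,140,370,250))
print([(cv2.boundingRect(c),cv2.contourArea(c)) for c in cv2.findContours(y,0,2)[0] if cv2.contourArea(c)>5])
X=lambda th:[np.r_[C+uu*(.047-.091*np.cos(th))+k*np.array([-uu[1],uu[0]]),.11+.091*np.sin(th)] for k in(.044,-.044)]
for th in(0,.12,.4,.75,1.2): print(th,proj(s,X(th)).tolist())
for u,z in((-.026,.135),(-.026,.118)): print(tip(u,z))
E
```

```text
36.25 [ 0.79  0.74 -1.13  1.85  0.77  1.07  1.09] [ 0.5605 -0.0127  0.3022]
[[-0.985 -0.171  0.002]
 [-0.171  0.985 -0.003]
 [-0.001 -0.003 -1.   ]]
grasp pt [ 0.5608 -0.0131  0.1472] F [ 0.2 -0.2  0.5] w 0.0002
[((290, 186, 48, 33), 945.5)]
0 [[330.55722780008585, 192.64821623627856], [289.19577297418834, 195.46404066377056]]
0.12 [[330.74359189441725, 188.3686187643202], [289.1417831248176, 191.1539117136924]]
0.4 [[331.5944369643907, 179.72944563440532], [289.27542605307934, 182.46678792595344]]
0.75 [[333.43487453203716, 172.40630841057168], [289.96116178628114, 175.13554472099088]]
1.2 [[336.84206307087754, 170.3300026159594], [291.63234738196326, 173.14594415118077]]
[ 8.7  0.6 -5.8 -0.   0.   0. ]
[ 8.7  0.7 11.2 -0.   0.   0. ]
```

The cover has followed to about 0.15 rad. I'll move onto the pad and press.

Call:
carry_out --motion '[[[2,0,-8,0,0,0,1],[9,1,-8,0,0,0,1],[9,1,-4,0,0,0,1],[9,1,0,0,0,0,1],[9,1,3,0,0,0,1],[9,1,6,0,0,0,1],[9,1,8,0,0,0,1],[9,1,10,0,0,0,1],[9,1,11,0,0,0,1],[9,1,11,0,0,0,1]]]'

```text
t: 37.3
position: [0.5518, -0.0132, 0.292]
ee_rot: [-0.269, 3.128, -0.005]
ft_force: [-1.8, -0.6, 5.1]
grip_width: -0.0
grasp_force: 2.4
```

Call:
carry_out --motion '[[[0,0,1,0,0,0,1],[0,0,2,0,0,0,1],[0,0,3,0,0,0,1],[0,0,4,0,0,0,1],[0,0,4,0,0,0,1]]]'

```text
t: 37.8
position: [0.5518, -0.0125, 0.2914]
ee_rot: [-0.269, 3.128, -0.01]
ft_force: [-13.3, -3.6, 35.7]
grip_width: 0.0
grasp_force: 17.9
```

```bash
cat > chk.py <<'E'
from cov import *
s=cam("scene");y=mask(s,(18,120,60),(34,255,255),(260,140,370,250))
print("cover",[(cv2.boundingRect(c),cv2.contourArea(c)) for c in cv2.findContours(y,0,2)[0] if cv2.contourArea(c)>5])
t=cam("top");y=mask(t,(18,120,60),(34,255,255),(280,130,370,260))
print("top",[(cv2.boundingRect(c),cv2.contourArea(c)) for c in cv2.findContours(y,0,2)[0] if cv2.contourArea(c)>5])
E
python3 chk.py
```

```text
37.8 [ 0.79  0.74 -1.13  1.88  0.79  1.05  1.07] [ 0.5518 -0.0125  0.2914]
[[-0.985 -0.171  0.002]
 [-0.171  0.985 -0.006]
 [-0.001 -0.007 -1.   ]]
grasp pt [ 0.5522 -0.0135  0.1364] F [-13.3  -3.6  35.7] w 0.0
cover [((291, 191, 47, 28), 785.5)]
top [((310, 219, 5, 3), 6.0)]
```

Call:
carry_out --motion '[[[0,0,0,0,0,0,1],[0,0,-10,0,0,0,1],[0,0,-40,0,0,0,1],[0,0,-80,0,0,0,1],[10,0,-120,0,0,0,1],[40,-30,-140,0,0,0,1],[80,-70,-150,0,0,0,1],[120,-110,-150,0,0,0,1],[140,-150,-150,0,0,0,1],[150,-190,-150,0,0,0,1],[150,-220,-150,0,0,0,1],[150,-220,-150,0,0,0,1]]]'

```text
t: 39.1
position: [0.4403, -0.261, 0.4374]
ee_rot: [-0.254, 3.129, -0.004]
ft_force: [0.0, 0.2, 0.3]
grip_width: -0.0
grasp_force: 0.0
```

```bash
python3 - <<'E'
from chk import *
y=mask(t,(18,120,60),(34,255,255),(280,130,370,260))
if y.any(): print("cover rect",rect(t,y,.118))
X=lambda th:[np.r_[C+uu*(.047-.091*np.cos(th)+.008*np.sin(th))+k*np.array([-uu[1],uu[0]]),.11+.091*np.sin(th)+.008*np.cos(th)] for k in(.044,-.044)]
for th in(0,.12): print(th,"scene",proj(s,X(th)).tolist(),"top",proj(t,X(th)).tolist())
ys=mask(s,(18,120,60),(34,255,255),(260,140,370,250));print(cv2.boxPoints(cv2.minAreaRect(big(ys))).tolist())
fm=mask(t,(3,140,70),(16,255,255),(380,180,500,300));print("funnel",rect(t,fm,.066))
bm=mask(t,(105,120,40),(130,255,255),(140,170,245,280));print("tray",rect(t,bm,.095))
g=cam("wrist");yw=mask(g,(18,120,60),(34,255,255),(0,0,640,400))
if yw.any(): print("wrist cover",rect(g,yw,.118),cv2.contourArea(big(yw)))
E
```

```text
39.1 [ 1.54  0.57 -1.41  1.84  0.59  1.26  1.68] [ 0.4403 -0.261   0.4374]
[[-0.987 -0.161  0.003]
 [-0.161  0.987 -0.002]
 [-0.002 -0.003 -1.   ]]
grasp pt [ 0.4407 -0.2614  0.2824] F [0.  0.2 0.3] w -0.0
cover [((290, 191, 48, 28), 818.0)]
top [((305, 179, 43, 43), 1462.5)]
cover rect (array([577.8,  -9.5]), array([92.8, 91.2]), 8.8)
0 scene [[330.6545995690437, 189.39548658360897], [289.13210710440694, 192.18666760446055]] top [[309.56810487054236, 221.35807075415033], [347.3503307893814, 216.4936348955637]]
0.12 scene [[330.92043756483304, 185.33097004863913], [289.12623772747673, 188.0957340791764]] top [[309.3053876614705, 220.23996846351613], [347.4786183268114, 215.3253012215947]]
[[289.6327209472656, 193.1025390625], [335.3257141113281, 189.67556762695312], [337.2181701660156, 214.90863037109375], [291.5251770019531, 218.33560180664062]]
funnel (array([ 504.3, -299.9]), array([ 91. , 123.1]), 37.3)
tray (array([553.2, 302.5]), array([124.6,  90.8]), 8.3)
wrist cover (array([565.2, -15.1]), array([74.1, 91. ]), 8.8) 2223.0
```

```bash
python3 - <<'E'
from h import *
for n in("top","scene"):
    g=cam(n);b=mask(g,(14,110,60),(24,255,255),(0,0,640,400));print(n,[(cv2.boundingRect(c),cv2.contourArea(c)) for c in cv2.findContours(b,0,2)[0] if cv2.contourArea(c)>8])
print(hand_in())
E
```

```text
top [((424, 216, 49, 44), 436.0), ((305, 179, 43, 43), 1469.5), ((439, 128, 16, 34), 418.5), ((412, 126, 18, 34), 497.5), ((200, 126, 24, 40), 605.5), ((227, 119, 28, 39), 657.5), ((279, 102, 8, 7), 31.0), ((581, 46, 59, 30), 784.5)]
scene [((290, 191, 48, 28), 843.5), ((162, 191, 7, 6), 9.5)]
the job is handed in; nothing more can be done
None
```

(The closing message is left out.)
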